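# Load a tub of spring rolls into the guarded tub sealer

### The arm

A 7-joint arm with a two-finger parallel gripper is mounted at the origin on the work surface. World frame = base frame: x ahead of the robot, y to its left, z up, the work surface at z = 0. Lengths are in m, angles in rad, forces in N, time in s.
With the tool pointing down it reaches from about 0.4 to 0.875 m from the base axis. Payload 19.3 kg.
Tool frame: the origin (TCP) lies midway between the tips of the shut fingers; the grasp point (between the pads) lies 19 mm behind it (r.hold_point_z is the distance from the TCP to the grasp point, in m); z points along the fingers, y is the direction in which the jaws open and shut (so a half turn about z gives the same grasp; the last joint's range is limited). The gripper opens to 85 mm and grips with 20 to 120 N. Pads are 22 mm wide; open, the fingers measure 114 mm over their backs; the gripper's body (76 mm by 85 mm) begins 54 mm behind the grasp point. The pads swing forward as they close: fully open they stand 13 mm farther back than shut.
Start: joints at [1.049, 0.521, -0.036, 1.599, 0.021, 1.021, -0.113], TCP at [0.273, -0.562, 0.231] pointing down, gripper open.
Joint ranges: [-2.91, 2.91], [-0.3, 2.13], [-1.5, 1.42], [0.17, 2.43], [-1.26, 4.41], [0.16, 1.93], [-2.52, 2.52]. Speed limits (rad/s): [1.89, 1.89, 2.39, 2.39, 3.01, 3.01, 3.01].

### API

Orientations are given as a unit quaternion [w, x, y, z].
In Python, from rig import sensors, vision, r gives the robot as it stands. The module is installed in compiled form; this text tells all that it offers.
- The arm moves only by the tool step_arm, never from a script. Its arguments are lists of equal length, an entry for each row: "translation": the shift along the tool's x, y, z in m, a list of three; "turn": the turn about the tool's z in rad. A call has 1 to 5 rows; each row is the pose to reach, as a shift and turn from the pose commanded when the call began, along the tool's axes at that moment; what a row does not reach only later rows make up. A row lasts 1/10 s, in which the tool goes at most 50 mm and 8.59 degrees, less where a joint would pass 70% of its speed; a pose out of reach is approached as far as the arm can. A call with a gripper value outside its range is refused whole. "claw" is the opening in per cent of the stroke, from 0 (shut) to 100 (fully open), set as the call begins (left out, the last holds). The fingers move at their own pace and stop on an object; "grip_force" is the grip in N (left out, the last holds). Time passes only in rows, so rows that repeat a pose let the fingers close. It gives the time, the measured TCP pose, the force and the opening at its end, in the units of the state.
- sensors.sense(): the state, without advancing time (a new reading comes with each control period).
- vision.snapshot(name): name is "side" or "top"; returns the picture (420x560x3 uint8, blue, green, red); there is no depth.
- vision.get_calibration(name): a dict with "fx", "fy", "cx", "cy" (pixels), "R" (3x3) and "t" (3): a world point X has camera coordinates R X + t. Camera axes: x right, y down, z forward; pixel columns grow to the right and rows downward; lengths in m; the calibration is good to about 2 mm. A picture is of the moment at which its call begins. get_calibration takes no time and is no camera call.
- r.sign_off(): hands the job in, once; it reports no verdict.
The state is a dict: "time": time; "joint_positions": joint angles; "qvel": joint speeds; "effort": joint torques, N m; "ee_pos": TCP position; "ee_rot": TCP orientation; "force": force on the tool from outside, world axes, zero at the start; "wrist_torque": the same for the moment, N m; "grip_width": opening from 0.0 (shut) to 1.0 (fully open).
Only numpy, scipy, OpenCV 4.12 (cv2) and the standard library are available. Lean on these libraries where they do the work, as an engineer would, in place of code of your own. Each camera call takes 0.05 s, during which the arm holds its last target.

### The job

Get the tub of golden spring rolls ready for sealing: lift the sealer's clear orange-rimmed guard fully open, take that tub from the steel tray and set it upright, flat and square on the bed inside the blue locating frame, let it go, and then lower the guard gently until it is fully shut over the tub. Do not drop or tip the tub or slam the guard, and leave the tub of dumplings and the other things on the table where they are.

Things in the scene. Friction and masses are not known exactly. Their poses are not given: they have to be found in the camera images.
- sealer: Tub sealer fixed left or right on the table: steel base 200 mm wide (x -65 to +180 mm), its top (the bed) 30 mm up; white side cheeks with inner faces 89 mm either side of the middle, 82 mm high; white film roll along the back, 88 mm high. Origin: on the table under the middle of the blue frame; x from front (handle, robot side) to back (hinge), y along the hinge, z up.
- nest (a point): Middle of the bed inside the blue locating frame, on the bed's surface, 30 mm above the table; axes as the sealer's. The frame is 66 mm (x) by 112 mm (y) inside, so the tub has 4 mm to spare on each side; its rails are 8 mm wide and stand 8 mm above the bed.
- guard (a joint): Angle of the guard, rad: 0 = shut (level), grows as its front edge is lifted up and back, 1.7 = fully open (a stop, a little past upright). The hinge has friction (about 0.5 N m): the guard stays at any angle where it is left, and about 5 N at the handle lifts it. It may start shut or up to 0.35 rad ajar.
- guard_hinge (a point): Middle of the guard's hinge axis (along the sealer's y), 85 mm behind the nest and 87.5 mm above the table; its axes turn with the guard. The guard is a clear panel 140 mm deep, 190 wide, 5 thick, 0.35 kg, orange-rimmed, hinged at its back edge, with a 24 mm lip hanging from its front edge; shut, its underside is 55 mm above the bed.
- guard_handle (a point): Middle of the guard's handle: a round orange bar 12 mm thick, 104 mm free length, parallel to the hinge and 180 mm from it, held by two end arms 42 mm in front of the guard's front edge (34 mm free behind the bar for a finger). Shut: 95 mm in front of the nest, 87.5 mm above the table, clear of the base. Fully open: topmost, 266 mm above the table.
- tub_rolls: The tub to load: open black plastic tub, 58 mm (its x) by 104 mm (its y), 50 mm high, straight walls 3 mm thick, with golden-brown crisp spring rolls that stay in it (about 0.16 kg in all, nothing above the rim). Loose on the tray. Origin: centre of its underside, z up. Its long side (y) goes along the sealer's y, either way round.
- tray: Steel serving tray fixed to the table, 300 mm (x) by 200 mm (y), floor 4 mm thick, rim 16 mm high; holds the two tubs. It stands on the side that the sealer does not. Origin: centre of its underside.
- tub_dumplings: Bystander: an identical black tub (58 x 104 x 50 mm) filled with white round dumplings, loose on the tray; it may lie nearer or farther than the rolls. Origin and axes as for tub_rolls. Leave it where it is.
- dip_bowl: Bystander: loose white bowl, 90 mm across, 35 mm high, empty, on the cloth at the front left. Origin: centre of its underside.
- tea_cup: Bystander: loose blue tea cup, 70 mm across, 60 mm high, at the left side. Origin: centre of its underside.
- sauce_bottle: Bystander: loose amber bottle with a red cap, 56 mm across, 160 mm high, at the right side. Origin: centre of its underside.
- chilli_jar: Bystander: loose glass jar with a brass lid, 64 mm across, 85 mm high, at the left side. Origin: centre of its underside.
- spoon: Bystander: loose serving spoon, about 200 mm long, lying on the cloth at the front right. Origin at the middle of its underside.
There are look-alikes about, which are no part of the job. What is shaped like the tub_rolls but green is not meant.

How it is judged:
By the outcome, as a careful person would: the job done as asked, in the order asked, and still so for the second after the job is handed in, with the robot touching nothing.
It also fails if it takes over 72 s, if anything falls off the work surface, if the arm or the gripper's body presses on something with over 40 N, if the wrist force passes 120 N, or if a joint passes its speed limit or range.

## Working session

There is one attempt and no reset: what is moved stays moved. The work goes in short steps, Python scripts to look and compute and a tool call to move; the robot and the scene stay as the last step left them, time stands still between calls to the robot, and variables do not carry over. Pictures are saved under pics/ and viewed, and the job is handed in when it is done.

Besides the shell and the picture viewer there is one more tool, called as name(argument=value, ...) on one line, values as JSON. step_arm: Moves the arm, as the interface text tells. Its arguments: {"type":"object","properties":{"translation":{"type":"array"},"turn":{"type":"array"},"claw":{"type":"number"},"grip_force":{"type":"number"}},"required":["translation","turn"]}

```bash
mkdir -p pics; python3 - <<'E'
from rig import sensors, vision, r
import cv2
s=sensors.sense()
for k,v in s.items(): print(k,v)
print(r.hold_point_z)
for n in("side","top"):
    cv2.imwrite(f"pics/{n}0.png",vision.snapshot(n)); print(n,vision.get_calibration(n))
E
```

```text
time 0.0
joint_positions [ 1.04879893  0.52201199 -0.03631725  1.60001479  0.02122557  1.02112391
 -0.1127886 ]
qvel [-0.00025486  0.00158942  0.00045194  0.00179088  0.00070204 -0.00063527
 -0.00188152]
effort [ 1.75697722e-03 -9.27095962e+01  1.98094994e+00 -3.69923723e+01
  1.79210433e-02  8.25743802e-03  8.30128943e-05]
ee_pos [ 0.27266486 -0.56199659  0.2307247 ]
ee_rot [-5.56188933e-04  9.74592355e-01  2.23985261e-01 -1.85249648e-04]
force [ 0.25965705 -0.11124952  0.03308548]
wrist_torque [ 0.04703429 -0.04266448 -0.03286033]
grip_width 1.0014178440688035
0.0187
side {'fx': 466.27565395274166, 'fy': 466.27565395274166, 'cx': 280.2752314905599, 'cy': 200.93471349069318, 'R': array([[-0.96405982, -0.26563621,  0.00510481],
       [-0.18780398,  0.66774488, -0.72030996],
       [ 0.1879317 , -0.6953806 , -0.69363355]]), 't': array([0.55380255, 0.17026288, 1.3624682 ])}
top {'fx': 517.831236592535, 'fy': 517.831236592535, 'cx': 271.7143515824039, 'cy': 212.1424324438731, 'R': array([[-0.00850672, -0.99992667, -0.00861919],
       [-0.99703219,  0.00914101, -0.07644114],
       [ 0.07651432,  0.00794334, -0.99703684]]), 't': array([0.02614068, 0.60020804, 1.35870879])}
```

View pics/side0.png

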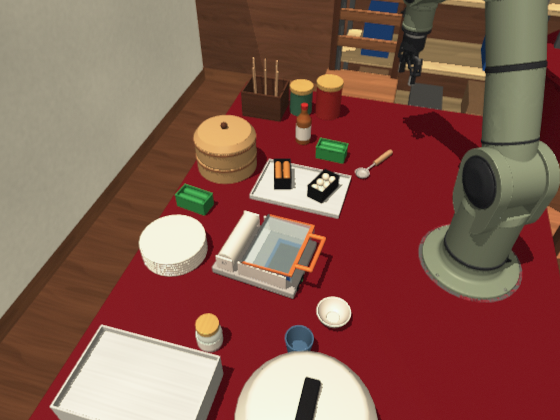

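View pics/top0.png

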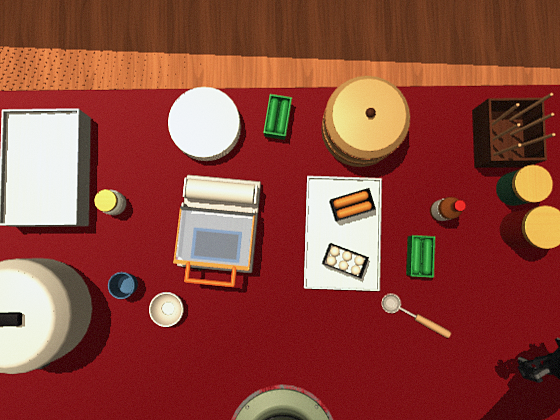

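The sealer is on the left, around top pixel (217,240), with its guard near shut. The rolls tub is at top (352,205) and the dumplings at (346,260). Next I'll zoom in.

```bash
cat > h.py <<'E'
import numpy as np, cv2
from rig import sensors, vision, r
from scipy.spatial.transform import Rotation as Rn
C={n:vision.get_calibration(n) for n in("side","top")}
def proj(n,X):
    c=C[n]; p=np.asarray(X,float)@c["R"].T+c["t"]
    return np.stack([c["fx"]*p[...,0]/p[...,2]+c["cx"],c["fy"]*p[...,1]/p[...,2]+c["cy"]],-1)
def ray(n,uv):
    c=C[n]; d=np.array([(uv[0]-c["cx"])/c["fx"],(uv[1]-c["cy"])/c["fy"],1.])
    return -c["R"].T@c["t"], c["R"].T@d
def plane(n,uv,z):
    o,d=ray(n,uv); return o+d*(z-o[2])/d[2]
def tri(us,ut):
    A=[];b=[]
    for n,uv in(("side",us),("top",ut)):
        o,d=ray(n,uv); d/=np.linalg.norm(d); P=np.eye(3)-np.outer(d,d); A.append(P); b.append(P@o)
    return np.linalg.lstsq(np.vstack(A),np.hstack(b),rcond=None)[0]
def crop(n,im,x0,y0,x1,y1,k,name):
    cv2.imwrite(name,cv2.resize(im[y0:y1,x0:x1],None,fx=k,fy=k,interpolation=cv2.INTER_CUBIC))
def state():
    s=sensors.sense(); q=s["ee_rot"]; Rm=Rn.from_quat([q[1],q[2],q[3],q[0]]).as_matrix()
    return s,Rm
E
python3 - <<'E'
from h import *
t=cv2.imread("pics/top0.png");s=cv2.imread("pics/side0.png")
crop("",t,165,165,275,295,4.5,"pics/t1.png")
crop("",s,205,200,335,300,6,"pics/s1.png")
crop("",t,300,170,390,295,4.5,"pics/t2.png")
E
```

```text
(no output)
```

View pics/t1.png

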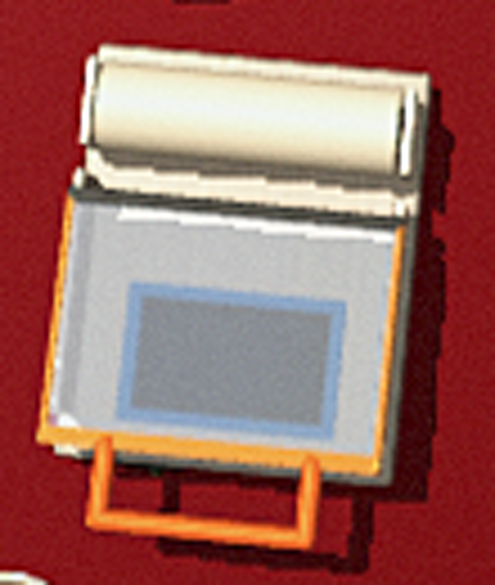

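View pics/s1.png

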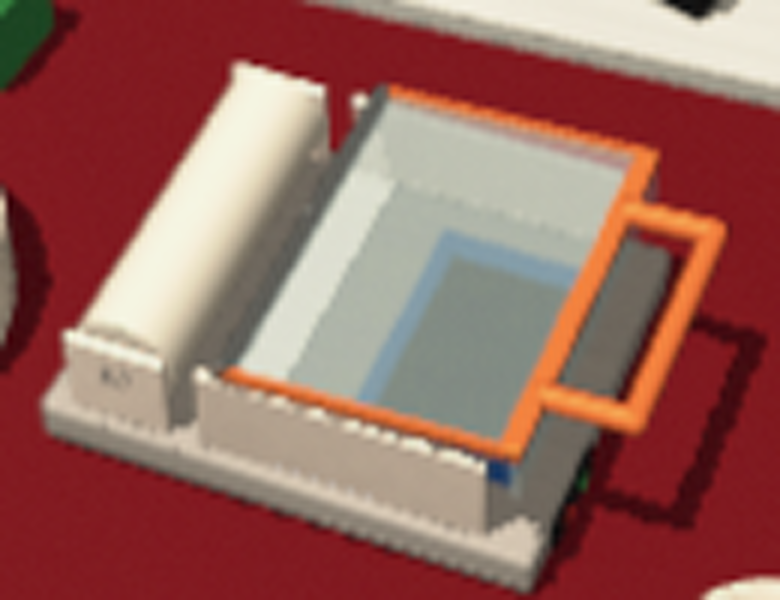

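View pics/t2.png

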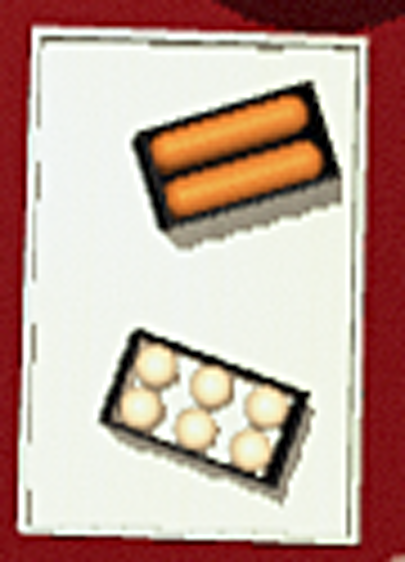

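The guard is slightly ajar, with its handle bar around top (211,283). The frame is visible through the panel at about (217,245). Now I'll measure with masks.

```bash
cat > m.py <<'E'
from h import *
def big(mask):
    cs,_=cv2.findContours(mask,cv2.RETR_EXTERNAL,cv2.CHAIN_APPROX_NONE); return max(cs,key=cv2.contourArea)
def sub(m,x0,y0,x1,y1):
    o=np.zeros_like(m);o[y0:y1,x0:x1]=m[y0:y1,x0:x1];return o
def rect_on(n,cnt,z):
    P=np.array([plane(n,p,z)[:2] for p in cnt.reshape(-1,2)])
    (c,wh,a)=cv2.minAreaRect((P*1000).astype(np.float32)); bx=cv2.boxPoints((c,wh,a))
    e=[bx[1]-bx[0],bx[2]-bx[1]]; l=max(e,key=np.linalg.norm)
    return np.array(c)/1000,sorted(wh),np.degrees(np.arctan2(l[1],l[0]))%180,bx/1000
E
python3 - <<'E'
from m import *
t=cv2.imread("pics/top0.png");s=cv2.imread("pics/side0.png")
hsv=cv2.cvtColor(t,cv2.COLOR_BGR2HSV)
b=t.astype(int)
# frame
m=((b[...,0]-b[...,2])>30).astype(np.uint8)*255; m=sub(m,180,215,255,270)
c=big(m); print("frame px",cv2.minAreaRect(c)); print("frame(82x128)",rect_on("top",c,.038)[:3])
# tub
hi=hsv[...,2]; m=((hi<70)).astype(np.uint8)*255
o=((hsv[...,0]<20)&(hsv[...,1]>120)&(hi>120)).astype(np.uint8)*255
m2=sub(m|o,325,180,380,228); c=big(m2); print("tub px",cv2.minAreaRect(c)); print("tub rolls(58x104)",rect_on("top",c,.054)[:3])
m2=sub(o,325,180,380,228);pts=cv2.findNonZero(m2);print("rolls",rect_on("top",cv2.convexHull(pts),.045)[:3])
# dumpl
m2=sub((hi<70).astype(np.uint8)*255,315,235,378,288); print("dump",rect_on("top",big(m2),.054)[:3])
E
```

```text
frame px ((215.82679748535156, 244.78970336914062), (48.611610412597656, 30.95217514038086), 5.52754020690918)
frame(82x128) (array([0.51458881, 0.16848256]), [81.12692260742188, 127.96000671386719], np.float32(84.05198))
tub px ((351.935791015625, 204.11927795410156), (22.030006408691406, 41.56966018676758), 73.3007583618164)
tub rolls(58x104) (array([ 0.61711304, -0.18864265]), [57.5023193359375, 108.74046325683594], np.float32(106.18266))
rolls (array([ 0.61829865, -0.19037112]), [50.84175109863281, 92.64006805419922], np.float32(106.184875))
dump (array([ 0.47171735, -0.16784903]), [57.85024642944336, 107.0631103515625], np.float32(68.90013))
```

```bash
python3 - <<'E'
from m import *
# bar: ends from views (px)
e=[((205+716/6,200+229/6),(165+310/4.5,165+536/4.5)),((205+634/6,200+417/6),(165+95/4.5,165+520/4.5))]
P=[]
for s_,t_ in e:
    X=tri(s_,t_); P.append(X); print(X, proj("side",X)-s_,proj("top",X)-t_)
mid=(P[0]+P[1])/2; print("bar mid",mid,np.linalg.norm(P[0]-P[1]))
yaw=np.radians(84.05-90); ux=np.array([np.cos(yaw),np.sin(yaw)]); uy=np.array([-ux[1],ux[0]])
n=np.array([.5146,.1685]); d=mid[:2]-n; print("in sealer",d@ux,d@uy,mid[2])
hx=d@ux-.085; print("radius",np.hypot(hx,mid[2]-.0875),"angle",np.arctan2(mid[2]-.0875,-hx))
for a in (0,.05,.1,.15,.2):
    h=n+ux*(.085-.18*np.cos(a)); X=[*h,.0875+.18*np.sin(a)]; print(a,proj("top",X),proj("side",X))
s=cv2.imread("pics/side0.png")
print("side mid",(e[0][0][0]+e[1][0][0])/2,(e[0][0][1]+e[1][0][1])/2)
# side check tub
hsv=cv2.cvtColor(s,cv2.COLOR_BGR2HSV);hi=hsv[...,2]
o=((hsv[...,0]<20)&(hsv[...,1]>120)&(hi>120)).astype(np.uint8)*255
for z in(.04,.045): print(rect_on("side",cv2.convexHull(cv2.findNonZero(sub(o,268,155,297,192))),z)[:3])
E
```

```text
[0.41535321 0.11677851 0.0927538 ] [0.16846968 0.00743791] [-0.03185318 -0.18451877]
[0.42641244 0.23630118 0.0968968 ] [0.57873719 0.03350451] [-0.10500148 -0.59349786]
bar mid [0.42088283 0.17653984 0.0948253 ] 0.12010470544051784
in sealer -0.09404570697810635 -0.001718241784538318 0.09482530313961601
radius 0.17919549451193573 angle 0.040890229349258844
0 [209.60696867 282.09162243] [318.06855036 255.63479995]
0.05 [209.15553677 282.21082869] [318.19438387 253.46754134]
0.1 [208.71786446 282.14988325] [318.16059244 251.23637696]
0.15 [208.29541325 281.90519167] [317.96493543 248.9467422 ]
0.2 [207.88965619 281.47359833] [317.60565578 246.60442182]
side mid 317.5 253.83333333333331
(array([ 0.63632153, -0.19970476]), [91.49595642089844, 97.70230102539062], np.float32(1.6833888))
(array([ 0.63472864, -0.19394521]), [91.04957580566406, 97.22566986083984], np.float32(1.6834036))
```

```bash
cat >> h.py <<'E'
def go(x,y,z,head,n=1):
    """tool-frame shift and turn to TCP target, tool y heading (deg)"""
    s,Rm=state(); d=Rm.T@(np.array([x,y,z])-s["ee_pos"])
    h=np.degrees(np.arctan2(Rm[1,1],Rm[0,1])); dh=(head-h+90)%180-90
    print("t",round(s["time"],2),"pos",s["ee_pos"].round(4),"head",h.round(2),"tilt",Rm[:,2].round(4),"F",s["force"].round(1),"w",round(s["grip_width"],3))
    print("shift",d.round(4),"turn",round(-np.radians(dh),4))
E
python3 -c "
from h import *
go(.48,-.2,.231,-64);go(.4205,.1777,.2,-5.95)"
```

```text
t 0.1 pos [ 0.2727 -0.5621  0.2308] head -64.12 tilt [-5.e-04  8.e-04 -1.e+00] F [ 0.2 -0.6 -0.5] w 1.002
shift [ 0.3446 -0.2352  0.    ] turn -0.002
t 0.1 pos [ 0.2727 -0.5621  0.2308] head -64.12 tilt [-5.e-04  8.e-04 -1.e+00] F [ 0.2 -0.6 -0.5] w 1.002
shift [ 0.4559 -0.601   0.0314] turn -1.0152
```

step_arm(translation=[[0.03,-0.02,0],[0.07,-0.05,0],[0.11,-0.08,0],[0.15,-0.105,0],[0.19,-0.13,0]], turn=[-0.1,-0.2,-0.3,-0.4,-0.5], claw=35, grip_force=25)

```text
time: 0.6
ee_pos: [0.3875, -0.3606, 0.2313]
ee_rot: [-0.0, 0.888, 0.46, -0.0]
force: [0.7, -1.1, 0.3]
grip_width: 0.348
```

```bash
python3 -c "
from h import *
go(.48,-.2,.231,-6);go(.4205,.1777,.2,-5.95)"
```

```text
t 0.6 pos [ 0.3875 -0.3606  0.2313] head -35.24 tilt [-2.e-04 -0.e+00 -1.e+00] F [ 0.7 -1.1  0.3] w 0.348
shift [ 0.1845 -0.0171  0.0003] turn -0.5103
t 0.6 pos [ 0.3875 -0.3606  0.2313] head -35.24 tilt [-2.e-04 -0.e+00 -1.e+00] F [ 0.7 -1.1  0.3] w 0.348
shift [ 0.4587 -0.2836  0.0313] turn -0.5112
```

step_arm(translation=[[0.04,-0.005,0],[0.08,-0.01,0],[0.12,-0.02,0],[0.16,-0.03,0],[0.2,-0.045,0]], turn=[-0.1,-0.2,-0.3,-0.4,-0.511])

```text
time: 1.1
ee_pos: [0.4668, -0.1719, 0.2312]
ee_rot: [-0.0, 0.743, 0.669, -0.0]
force: [0.3, -0.9, -0.1]
grip_width: 0.352
```

```bash
python3 -c "
from h import *
go(.4205,.1777,.16,-5.95)"
```

```text
t 1.1 pos [ 0.4668 -0.1719  0.2312] head -5.97 tilt [-1.e-04  0.e+00 -1.e+00] F [ 0.3 -0.9 -0.1] w 0.352
shift [ 0.3429 -0.0824  0.0712] turn -0.0003
```

step_arm(translation=[[0.04,-0.01,0],[0.08,-0.02,0],[0.12,-0.03,0],[0.16,-0.04,0],[0.2,-0.05,0]], turn=[0,0,0,0,0])

```text
time: 1.6
ee_pos: [0.4377, 0.0323, 0.2313]
ee_rot: [0.0, 0.744, 0.668, -0.0]
force: [1.2, -0.4, 0.3]
grip_width: 0.35
```

step_arm(translation=[[0.04,-0.01,0.01],[0.08,-0.02,0.025],[0.115,-0.028,0.045],[0.143,-0.032,0.07],[0.143,-0.032,0.07]], turn=[0,0,0,0,0])

```text
time: 2.1
ee_pos: [0.4201, 0.1796, 0.159]
ee_rot: [-0.001, 0.743, 0.67, -0.001]
force: [-0.3, -0.5, 0.2]
grip_width: 0.351
```

```bash
python3 -c "
from h import *
go(.4205,.1777,.08,-5.95)
t=vision.snapshot('top');s=vision.snapshot('side')
a=cv2.resize(t[200:320,150:290],None,fx=3,fy=3);b=cv2.resize(s[180:300,230:370],None,fx=3,fy=3)
cv2.imwrite('pics/a1.png',np.hstack([a,b]))"
```

```text
t 2.1 pos [0.4201 0.1796 0.159 ] head -5.91 tilt [-3.5e-03  5.0e-04 -1.0e+00] F [-0.3 -0.5  0.2] w 0.351
shift [-0.0019  0.0009  0.079 ] turn 0.0007
```

View pics/a1.png

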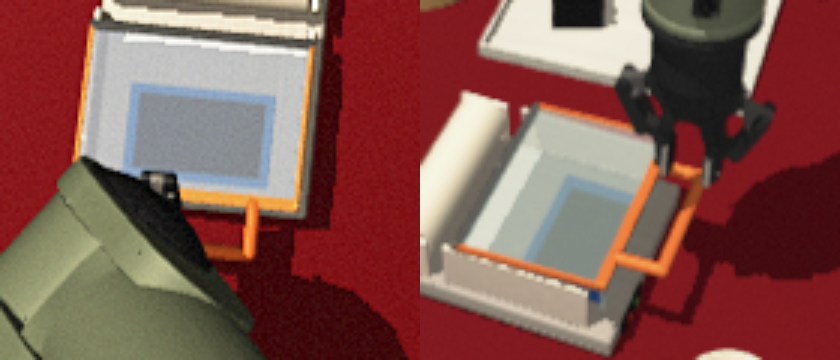

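The fingers, preshaped to 35%, sit above the bar, with one finger over the gap and one in front of it. Now down.

step_arm(translation=[[-0.001,0.001,0.015],[-0.002,0.001,0.03],[-0.002,0.001,0.047],[-0.002,0.001,0.064],[-0.002,0.001,0.078]], turn=[0,0,0,0,0])

```text
time: 2.7
ee_pos: [0.4233, 0.1729, 0.0833]
ee_rot: [0.0, 0.745, 0.667, 0.0]
force: [0.6, -0.1, 0.3]
grip_width: 0.349
```

```bash
python3 -c "
from h import *
go(.4205,.1777,.08,-5.95)
s=vision.snapshot('side')
b=cv2.resize(s[180:300,230:370],None,fx=4,fy=4)
cv2.imwrite('pics/a2.png',b)"
```

```text
t 2.7 pos [0.4233 0.1729 0.0833] head -6.31 tilt [ 8.e-04 -4.e-04 -1.e+00] F [ 0.6 -0.1  0.3] w 0.349
shift [ 0.0044 -0.0033  0.0033] turn -0.0064
```

View pics/a2.png

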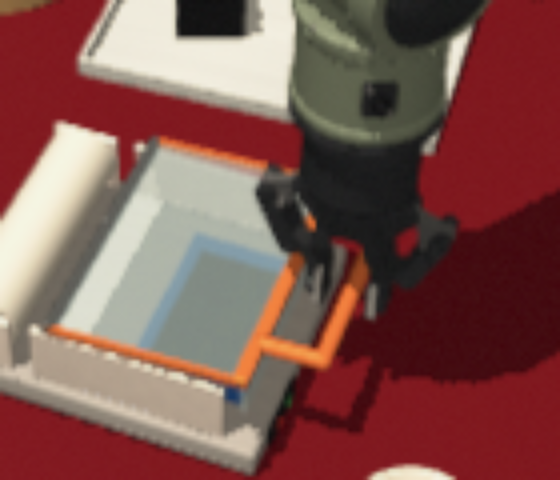

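The bar is between the fingers. I'll centre, then close.

step_arm(translation=[[0.004,-0.003,0.003],[0.004,-0.003,0.003]], turn=[0,0])

```text
time: 2.95
ee_pos: [0.4203, 0.1788, 0.0809]
ee_rot: [0.0, 0.744, 0.668, 0.0]
force: [0.7, 0.9, 0.3]
grip_width: 0.35
```

step_arm(translation=[[0,0,0],[0,0,0],[0,0,0],[0,0,0]], turn=[0,0,0,0], claw=0, grip_force=30)

```text
time: 3.35
ee_pos: [0.4209, 0.1786, 0.0808]
ee_rot: [0.0, 0.744, 0.668, 0.001]
force: [6.3, -2.4, 0.2]
grip_width: 0.125
```

```bash
python3 -c "
from h import *
go(.4205,.1777,.08,-5.95)
s,R=state()
# arc: bar now at angle a0; tcp offset kept
for a0 in (.04,):
  for a in np.linspace(a0,1.7,21):
    print(round(a,3), 'dy',round(.18*(np.cos(a0)-np.cos(a)),4),'dz',round(-.18*(np.sin(a)-np.sin(a0)),4))"
```

```text
t 3.35 pos [0.4209 0.1786 0.0808] head -6.22 tilt [ 1.5e-03  4.0e-04 -1.0e+00] F [ 6.3 -2.4  0.2] w 0.125
shift [-0.001  -0.0003  0.0008] turn -0.0046
0.04 dy 0.0 dz -0.0
0.123 dy 0.0012 dz -0.0149
0.206 dy 0.0037 dz -0.0296
0.289 dy 0.0073 dz -0.0441
0.372 dy 0.0122 dz -0.0582
0.455 dy 0.0182 dz -0.0719
0.538 dy 0.0253 dz -0.085
0.621 dy 0.0335 dz -0.0975
0.704 dy 0.0426 dz -0.1093
0.787 dy 0.0528 dz -0.1203
0.87 dy 0.0638 dz -0.1304
0.953 dy 0.0756 dz -0.1395
1.036 dy 0.0881 dz -0.1477
1.119 dy 0.1013 dz -0.1547
1.202 dy 0.115 dz -0.1607
1.285 dy 0.1291 dz -0.1655
1.368 dy 0.1436 dz -0.1691
1.451 dy 0.1583 dz -0.1715
1.534 dy 0.1732 dz -0.1727
1.617 dy 0.1882 dz -0.1726
1.7 dy 0.203 dz -0.1713
```

step_arm(translation=[[0,0.0005,-0.008],[0,0.002,-0.018],[0,0.0037,-0.0296],[0,0.0073,-0.0441],[0,0.0122,-0.0582]], turn=[0,0,0,0,0])

```text
time: 3.85
ee_pos: [0.4334, 0.1773, 0.1392]
ee_rot: [0.0, 0.744, 0.668, 0.001]
force: [15.9, -0.4, -12.6]
grip_width: 0.123
```

```bash
python3 -c "
from h import *
go(.4205,.1777,.08,-5.95)
s=vision.snapshot('side')
b=cv2.resize(s[150:300,200:370],None,fx=3,fy=3)
cv2.imwrite('pics/a3.png',b)"
```

```text
t 3.85 pos [0.4334 0.1773 0.1392] head -6.21 tilt [ 1.6e-03  7.0e-04 -1.0e+00] F [ 15.9  -0.4 -12.6] w 0.123
shift [-0.001  -0.0129  0.0592] turn -0.0045
```

View pics/a3.png

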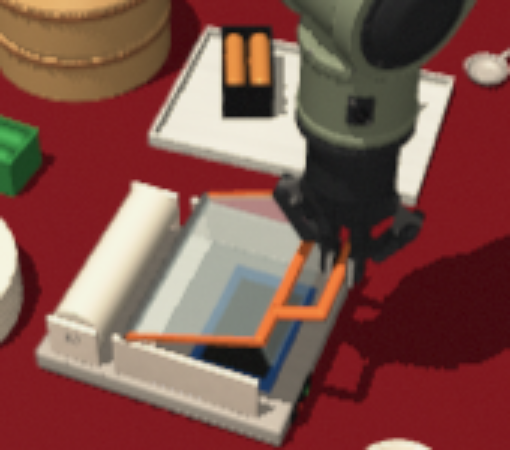

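step_arm(translation=[[0,0.007,-0.0137],[0,0.0141,-0.0268],[0,0.0223,-0.0393],[0,0.0314,-0.0511],[0,0.0416,-0.0621]], turn=[0,0,0,0,0])

```text
time: 4.4
ee_pos: [0.4723, 0.1732, 0.2009]
ee_rot: [-0.001, 0.744, 0.668, -0.001]
force: [-5.5, 3.8, -3.4]
grip_width: 0.127
```

```bash
python3 -c "
from h import *
go(.4209,.1786,.0808,-5.95)"
```

```text
t 4.4 pos [0.4723 0.1732 0.2009] head -6.14 tilt [-0.0027 -0.     -1.    ] F [-5.5  3.8 -3.4] w 0.127
shift [-1.000e-04 -5.140e-02  1.202e-01] turn -0.0034
```

step_arm(translation=[[0,0.0105,-0.0101],[0,0.0223,-0.0192],[0,0.0348,-0.0274],[0,0.048,-0.0344],[0,0.0617,-0.0404]], turn=[0,0,0,0,0])

```text
time: 4.9
ee_pos: [0.5341, 0.1668, 0.2417]
ee_rot: [-0.001, 0.744, 0.668, -0.001]
force: [-1.7, 3.1, -7.8]
grip_width: 0.123
```

```bash
python3 -c "
from h import *
go(.4209,.1786,.0808,-5.95)
s=vision.snapshot('side')
b=cv2.resize(s[120:300,200:370],None,fx=3,fy=3)
cv2.imwrite('pics/a4.png',b)"
```

```text
t 4.9 pos [0.5341 0.1668 0.2417] head -6.13 tilt [-1.9e-03  2.0e-04 -1.0e+00] F [-1.7  3.1 -7.8] w 0.123
shift [-0.0003 -0.1135  0.1611] turn -0.0032
```

View pics/a4.png

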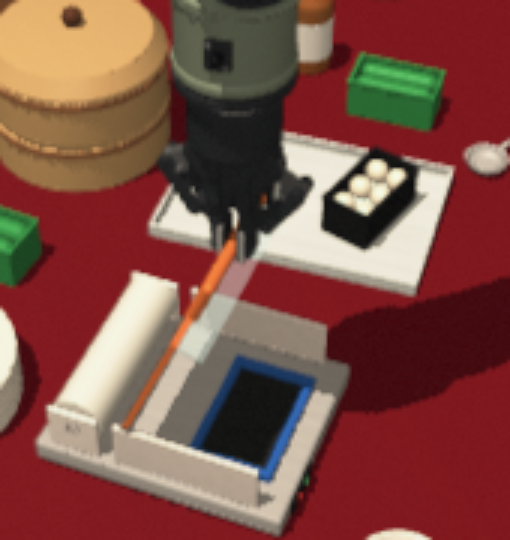

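step_arm(translation=[[0,0.0141,-0.0048],[0,0.0286,-0.0084],[0,0.0433,-0.0108],[0,0.0582,-0.012],[0,0.0732,-0.0119]], turn=[0,0,0,0,0])

```text
time: 5.45
ee_pos: [0.6073, 0.159, 0.253]
ee_rot: [-0.001, 0.744, 0.668, -0.0]
force: [-3.3, 2.8, 8.6]
grip_width: 0.125
```

step_arm(translation=[[0,0.006,0.0005],[0,0.011,0.001],[0,0.015,0.0015],[0,0.017,0.0018]], turn=[0,0,0,0])

```text
time: 5.85
ee_pos: [0.623, 0.1573, 0.2513]
ee_rot: [-0.001, 0.744, 0.668, -0.001]
force: [-24.6, 2.6, 19.7]
grip_width: 0.123
```

```bash
python3 -c "
from h import *
go(.4209,.1786,.0808,-5.95)
s=vision.snapshot('side')
b=cv2.resize(s[120:300,200:370],None,fx=3,fy=3)
cv2.imwrite('pics/a5.png',b)"
```

```text
t 5.85 pos [0.623  0.1573 0.2513] head -6.13 tilt [-3.3e-03  4.0e-04 -1.0e+00] F [-24.6   2.6  19.7] w 0.123
shift [-0.0004 -0.2027  0.1711] turn -0.0032
```

View pics/a5.png

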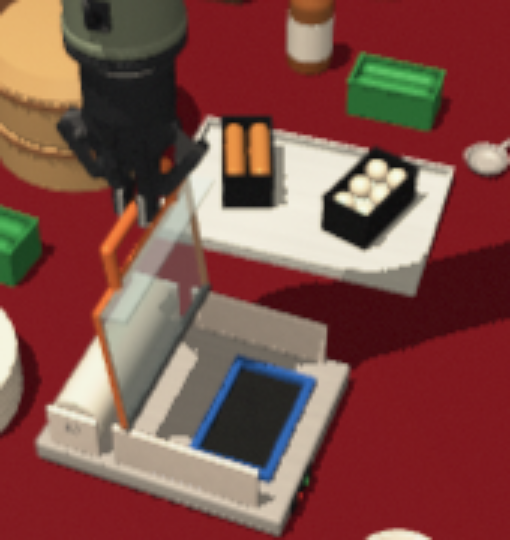

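The guard is at the stop. Release and retract upward.

step_arm(translation=[[0,-0.001,0],[0,-0.001,0],[0,-0.001,0]], turn=[0,0,0], claw=35)

```text
time: 6.2
ee_pos: [0.6237, 0.1562, 0.251]
ee_rot: [0.0, 0.744, 0.668, -0.0]
force: [-0.5, 0.1, 0.1]
grip_width: 0.35
```

step_arm(translation=[[0,0,-0.01],[0,0,-0.025],[0,0,-0.045],[0,0,-0.07],[0,0,-0.09]], turn=[0,0,0,0,0])

```text
time: 6.7
ee_pos: [0.6238, 0.1567, 0.344]
ee_rot: [0.0, 0.744, 0.668, 0.001]
force: [0.5, 0.2, 0.7]
grip_width: 0.348
```

```bash
python3 -c "
from h import *
go(.60,-.08,.33,16.2); go(.6175,-.189,.16,16.2)"
```

```text
t 6.7 pos [0.6238 0.1567 0.344 ] head -6.19 tilt [ 1.8e-03  6.0e-04 -1.0e+00] F [0.5 0.2 0.7] w 0.348
shift [-0.2379  0.0018  0.0138] turn -0.3908
t 6.7 pos [0.6238 0.1567 0.344 ] head -6.19 tilt [ 1.8e-03  6.0e-04 -1.0e+00] F [0.5 0.2 0.7] w 0.348
shift [-0.3445  0.0307  0.1838] turn -0.3908
```

step_arm(translation=[[-0.04,0.001,0],[-0.08,0.002,0],[-0.125,0.004,0],[-0.17,0.007,0],[-0.215,0.012,0]], turn=[-0.08,-0.16,-0.24,-0.32,-0.39], claw=100)

```text
time: 7.2
ee_pos: [0.6121, -0.0602, 0.3428]
ee_rot: [0.001, 0.599, 0.8, 0.0]
force: [0.4, 0.7, 0.8]
grip_width: 1.002
```

```bash
python3 - <<'E'
from m import *
go(.6175,-.189,.16,16.2)
t=vision.snapshot('top');s=vision.snapshot('side')
cv2.imwrite('pics/top5.png',t);cv2.imwrite('pics/side5.png',s)
# frame, unobstructed now
for n,im,box in(("top",t,(170,205,265,280)),("side",s,(255,225,315,285))):
    h=cv2.cvtColor(im,cv2.COLOR_BGR2HSV); m=((h[...,0]>100)&(h[...,0]<125)&(h[...,1]>120)).astype(np.uint8)*255
    c=big(sub(m,*box)); print(n,cv2.boundingRect(c),rect_on(n,c,.038)[:3])
c=vision.get_calibration
cv2.imwrite('pics/a6.png',np.hstack([cv2.resize(t[165:295,165:390],None,fx=2,fy=2),cv2.resize(s[120:300,200:370],None,fx=1.44,fy=1.44)[:260]]))
E
```

```text
t 7.2 pos [ 0.6121 -0.0602  0.3428] head 16.35 tilt [ 1.6e-03 -4.0e-04 -1.0e+00] F [0.4 0.7 0.8] w 1.002
shift [-0.1249 -0.0314  0.1829] turn 0.0026
top (191, 228, 51, 35) (array([0.51456873, 0.16782683]), [81.03095245361328, 126.65143585205078], np.float32(84.051956))
side (264, 239, 41, 41) (array([0.51639294, 0.17247983]), [81.96653747558594, 128.06838989257812], np.float32(83.51726))Traceback (most recent call last):
  File "<stdin>", line 10, in <module>
    return _nx.concatenate(arrs, 1, dtype=dtype, casting=casting)
           ~~~~~~~~~~~~~~~^^^^^^^^^^^^^^^^^^^^^^^^^^^^^^^^^^^^^^^
ValueError: all the input array dimensions except for the concatenation axis must match exactly, but along dimension 0, the array at index 0 has size 260 and the array at index 1 has size 259
```

```bash
python3 - <<'E'
from m import *
t=cv2.imread('pics/top5.png');s=cv2.imread('pics/side5.png')
b=np.hstack([cv2.resize(t[170:240,320:390],(400,400)),cv2.resize(s[145:205,260:320],(400,400))])
cv2.imwrite('pics/a7.png',b); cv2.imwrite('pics/a6.png',cv2.resize(t[165:295,165:390],None,fx=3,fy=3))
E
```

```text
(no output)
```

View pics/a7.png

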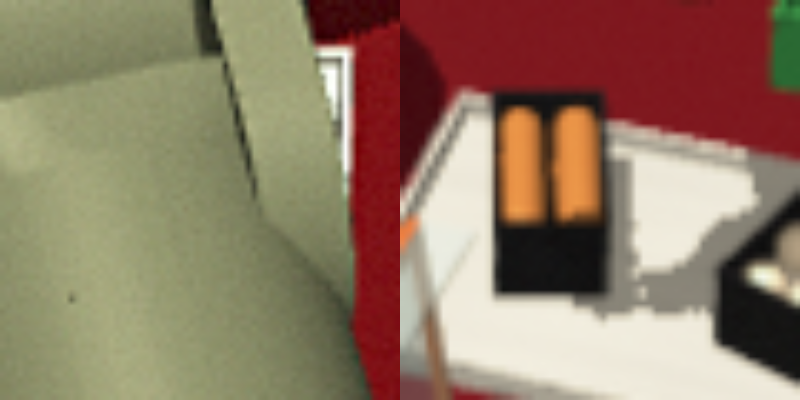

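View pics/a6.png

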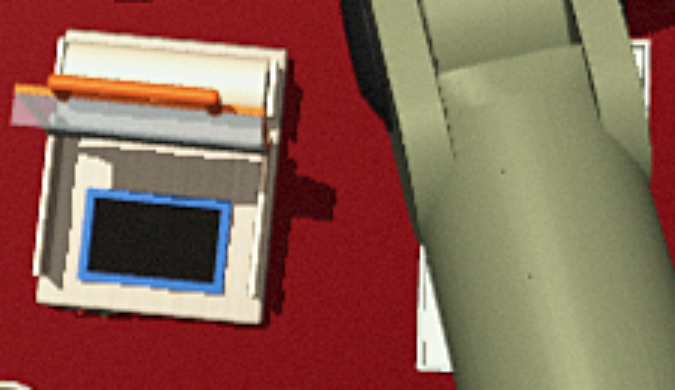

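```bash
python3 - <<'E'
from m import *
s=cv2.imread('pics/side5.png')
m=(cv2.cvtColor(s,cv2.COLOR_BGR2GRAY)<60).astype(np.uint8)*255
g=s[:,282].astype(int).sum(1); print(g[154:164],g[184:194]); g=s[185].astype(int).sum(1); print(g[270:278],g[286:296])
f=plane("side",(282.5,189.),.004); b=plane("side",(282.5,158.7),.054); print(f,b,(f+b)/2,np.linalg.norm((f-b)[:2]))
for u in((274.2,189),(290.9,189)): print(plane("side",u,.004))
for u in((274.2,158.7),(290.9,158.7)): print(plane("side",u,.054))
# prediction from top estimate
a=np.radians(16.2);ux=np.array([np.cos(a),np.sin(a)]);uy=np.array([-ux[1],ux[0]]);c=np.array([.6177,-.1895])
for sx in(-1,1): print(proj("side",[*(c+sx*.029*ux+.052*uy),.004]),proj("side",[*(c+sx*.029*ux-.052*uy),.054]))
E
```

```text
[187 180 177 186 147  78  59  61  67 114] [ 64  63  50  54  59 439 655 700 703 700]
[695 696 695 644 125  58  54  58] [ 59  53  53  50 115 271 390 391 451 604]
[ 0.60543818 -0.14061591  0.004     ] [ 0.63212152 -0.23716863  0.054     ] [ 0.61877985 -0.18889227  0.029     ] 0.10017198784619884
[ 0.6323589  -0.13303633  0.004     ]
[ 0.57818574 -0.1482889   0.004     ]
[ 0.65967814 -0.22938675  0.054     ]
[ 0.60422478 -0.24504656  0.054     ]
[291.67003257 189.27662609] [291.04165963 158.25929115]
[274.44897009 189.37327004] [274.25050671 158.33839572]
```

Both views agree: tub centre at about (0.618, -0.189) and short axis at 16.2°. I'll move over it and descend.

step_arm(translation=[[-0.04,-0.01,0.01],[-0.08,-0.02,0.05],[-0.115,-0.028,0.1],[-0.125,-0.031,0.14],[-0.125,-0.031,0.18]], turn=[0,0,0,0,0])

```text
time: 7.8
ee_pos: [0.6177, -0.1903, 0.1609]
ee_rot: [0.001, 0.602, 0.798, -0.0]
force: [1.3, -0.2, -0.8]
grip_width: 0.997
```

```bash
python3 - <<'E'
from m import *
s=vision.snapshot('side');go(.618,-.189,.016,16.2)
cv2.imwrite('pics/a8.png',cv2.resize(s[80:230,220:380],None,fx=4,fy=4))
E
```

```text
t 7.85 pos [ 0.6141 -0.1888  0.1527] head 16.01 tilt [-0.0076  0.0013 -1.    ] F [ -3.5   1.  -10.1] w 1.003
shift [-0.0017  0.0046  0.1367] turn -0.0034
```

View pics/a8.png

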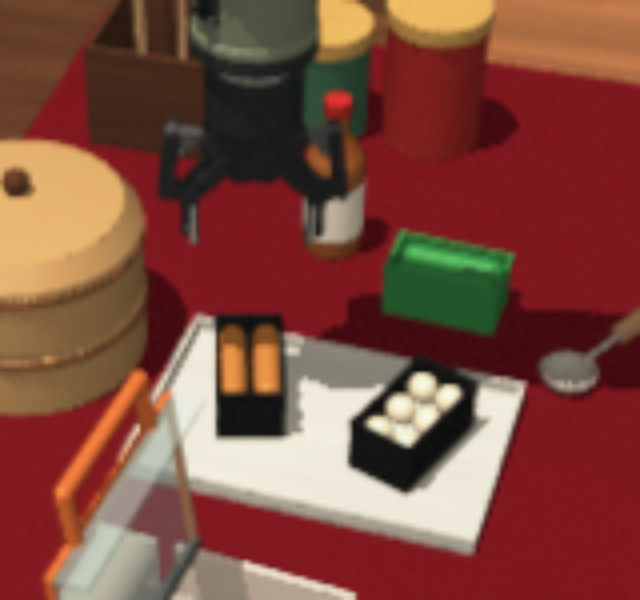

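step_arm(translation=[[-0.001,0.001,0.02],[-0.001,0.001,0.04],[-0.001,0.001,0.055],[-0.001,0.001,0.065],[-0.001,0.001,0.065]], turn=[0,0,0,0,0])

```text
time: 8.35
ee_pos: [0.6185, -0.1876, 0.0959]
ee_rot: [-0.0, 0.601, 0.799, -0.0]
force: [-0.6, 0.6, 0.7]
grip_width: 1.001
```

```bash
python3 - <<'E'
from m import *
s=vision.snapshot('side');go(.618,-.189,.016,16.2)
cv2.imwrite('pics/a9.png',cv2.resize(s[80:230,220:380],None,fx=4,fy=4))
E
```

```text
t 8.4 pos [ 0.6189 -0.1877  0.0966] head 16.16 tilt [ 1.e-04 -0.e+00 -1.e+00] F [ 0.3 -0.2  0.6] w 1.004
shift [-0.001  -0.0012  0.0806] turn -0.0007
```

View pics/a9.png

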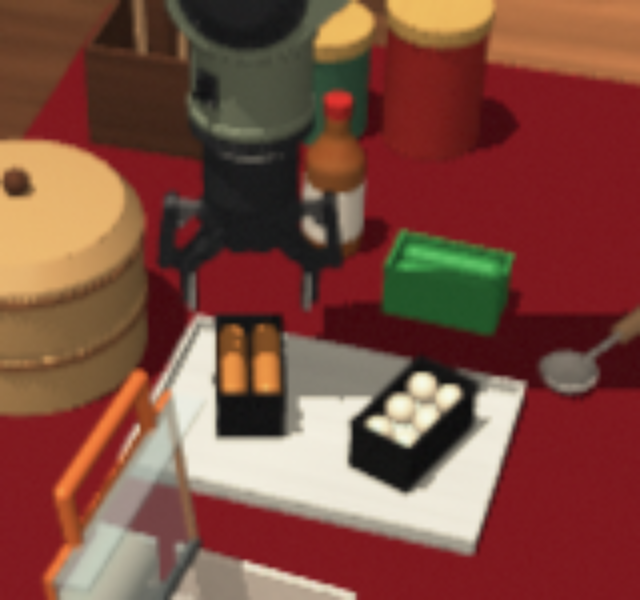

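The fingers straddle the tub, at crop x 190 and 308, with the tub spanning 217–284. I'll descend.

step_arm(translation=[[-0.001,-0.001,0.02],[-0.001,-0.001,0.04],[-0.001,-0.001,0.058],[-0.001,-0.001,0.072],[-0.001,-0.001,0.08]], turn=[0,0,0,0,0])

```text
time: 8.9
ee_pos: [0.6178, -0.189, 0.0152]
ee_rot: [-0.0, 0.601, 0.799, -0.0]
force: [0.1, -0.1, -0.0]
grip_width: 1.002
```

step_arm(translation=[[0,0,0],[0,0,0]], turn=[0,0])

```text
time: 9.1
ee_pos: [0.6183, -0.1891, 0.0166]
ee_rot: [0.0, 0.601, 0.799, 0.0]
force: [0.1, -0.3, -1.0]
grip_width: 1.0
```

```bash
python3 - <<'E'
from m import *
s=vision.snapshot('side');go(.618,-.189,.016,16.2)
cv2.imwrite('pics/a10.png',cv2.resize(s[100:230,240:360],None,fx=4,fy=4))
E
```

```text
t 9.15 pos [ 0.6184 -0.1891  0.0168] head 16.15 tilt [ 9.e-04 -2.e-04 -1.e+00] F [-0.9  0.7  0.8] w 0.998
shift [ 0.0002 -0.0003  0.0008] turn -0.0008
```

View pics/a10.png

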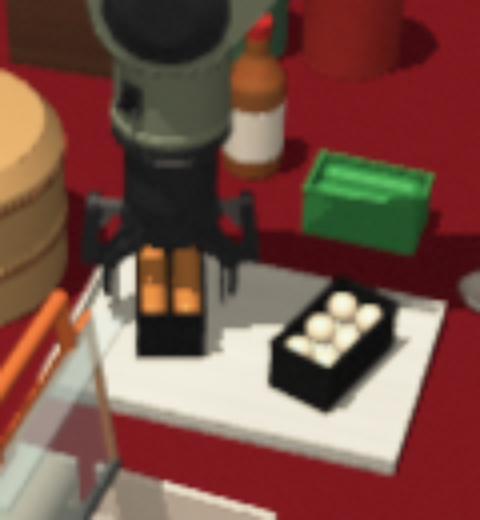

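step_arm(translation=[[0,0,0],[0,0,0],[0,0,0],[0,0,0]], turn=[0,0,0,0], claw=0, grip_force=30)

```text
time: 9.55
ee_pos: [0.6183, -0.1892, 0.0168]
ee_rot: [0.0, 0.601, 0.799, 0.0]
force: [-1.9, 0.5, 6.8]
grip_width: 0.674
```

step_arm(translation=[[0,0,-0.005],[0,0,-0.012],[0,0,-0.022],[0,0,-0.035],[0,0,-0.05]], turn=[0,0,0,0,0])

```text
time: 10.05
ee_pos: [0.6179, -0.1891, 0.0673]
ee_rot: [-0.0, 0.601, 0.799, 0.0]
force: [0.2, -0.2, -2.3]
grip_width: 0.671
```

```bash
python3 - <<'E'
from m import *
s=vision.snapshot('side');go(.57,.0,.2,5)
cv2.imwrite('pics/a11.png',cv2.resize(s[80:230,240:360],None,fx=4,fy=4))
E
```

```text
t 10.1 pos [ 0.6192 -0.1893  0.07  ] head 16.15 tilt [ 3.1e-03 -8.0e-04 -1.0e+00] F [ 1.7 -0.5  1.2] w 0.678
shift [ 0.1953  0.0058 -0.1303] turn 0.1946
```

View pics/a11.png

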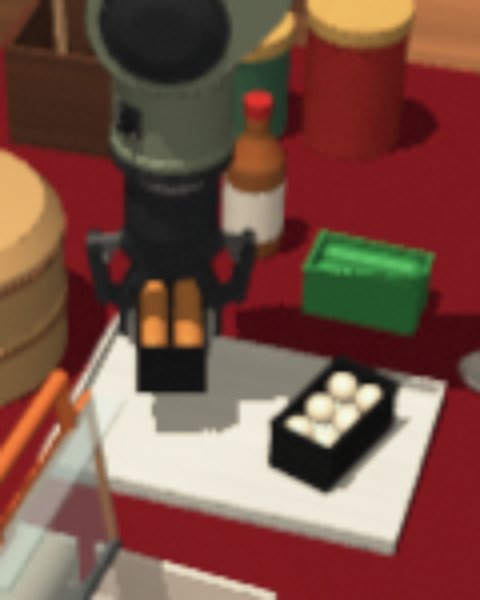

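```bash
python3 - <<'E'
from m import *
go(.51,-.05,.18,-5.95);go(.5146,.168,.18,-5.95)
E
```

```text
t 10.1 pos [ 0.6192 -0.1893  0.07  ] head 16.15 tilt [ 3.1e-03 -8.0e-04 -1.0e+00] F [ 1.7 -0.5  1.2] w 0.678
shift [ 0.164  -0.0658 -0.1105] turn 0.3857
t 10.1 pos [ 0.6192 -0.1893  0.07  ] head 16.15 tilt [ 3.1e-03 -8.0e-04 -1.0e+00] F [ 1.7 -0.5  1.2] w 0.678
shift [ 0.3721 -0.0008 -0.1106] turn 0.3857
```

step_arm(translation=[[0.008,-0.004,-0.02],[0.03,-0.014,-0.045],[0.055,-0.026,-0.07],[0.085,-0.038,-0.095],[0.11,-0.048,-0.11]], turn=[0.05,0.12,0.19,0.26,0.32])

```text
time: 10.6
ee_pos: [0.5408, -0.0956, 0.1784]
ee_rot: [0.001, 0.721, 0.693, 0.001]
force: [1.4, 0.4, -1.5]
grip_width: 0.679
```

```bash
python3 - <<'E'
from m import *
go(.5,.02,.18,-5.95);go(.5146,.168,.18,-5.95)
E
```

```text
t 10.6 pos [ 0.5408 -0.0956  0.1784] head -2.33 tilt [ 2.2e-03 -3.0e-04 -1.0e+00] F [ 1.4  0.4 -1.5] w 0.679
shift [ 0.1138 -0.0454 -0.0017] turn 0.0632
t 10.6 pos [ 0.5408 -0.0956  0.1784] head -2.33 tilt [ 2.2e-03 -3.0e-04 -1.0e+00] F [ 1.4  0.4 -1.5] w 0.679
shift [ 0.2623 -0.0369 -0.0017] turn 0.0632
```

step_arm(translation=[[0.03,-0.01,0],[0.065,-0.025,0],[0.105,-0.036,0],[0.145,-0.04,0],[0.185,-0.04,0]], turn=[0.02,0.04,0.06,0.063,0.063])

```text
time: 11.1
ee_pos: [0.5078, 0.091, 0.177]
ee_rot: [0.0, 0.742, 0.67, 0.0]
force: [0.6, -0.3, -2.6]
grip_width: 0.672
```

step_arm(translation=[[0.03,0,0],[0.055,0,0],[0.072,0,0],[0.078,0,0],[0.078,0,0]], turn=[0,0,0,0,0])

```text
time: 11.6
ee_pos: [0.5161, 0.1676, 0.1764]
ee_rot: [0.0, 0.742, 0.671, 0.0]
force: [0.7, -0.9, -2.4]
grip_width: 0.678
```

step_arm(translation=[[0,0,0.02],[0,0,0.04],[0,0,0.055],[0,0,0.065],[0,0,0.065]], turn=[0,0,0,0,0])

```text
time: 12.1
ee_pos: [0.5157, 0.1661, 0.1103]
ee_rot: [-0.0, 0.742, 0.67, -0.001]
force: [0.1, -0.2, -1.7]
grip_width: 0.675
```

```bash
python3 - <<'E'
from m import *
s=vision.snapshot('side');t=vision.snapshot('top');go(.5146,.168,.0425,-5.95)
cv2.imwrite('pics/s12.png',s);cv2.imwrite('pics/t12.png',t)
cv2.imwrite('pics/a12.png',cv2.resize(s[180:300,210:330],None,fx=5,fy=5))
cv2.imwrite('pics/a13.png',cv2.resize(t[170:290,165:275],None,fx=4,fy=4))
E
```

```text
t 12.2 pos [0.5164 0.1668 0.1116] head -5.82 tilt [ 4.e-04 -0.e+00 -1.e+00] F [-0.1 -0.4 -2.1] w 0.675
shift [ 0.001  -0.0019  0.0691] turn 0.0023
```

View pics/a12.png

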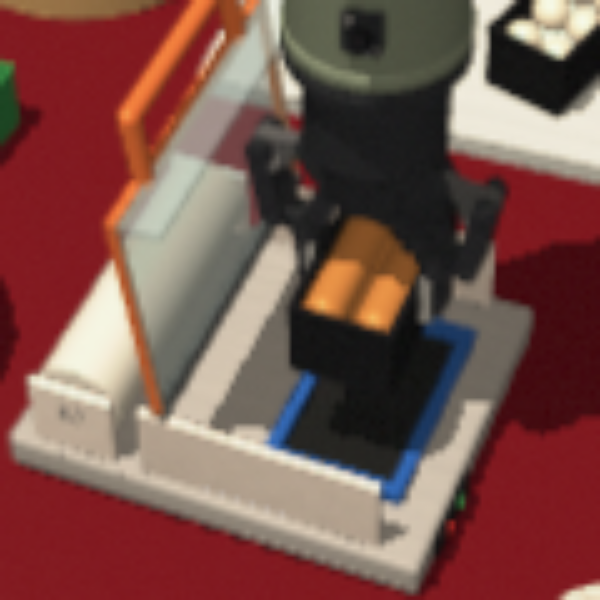

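View pics/a13.png

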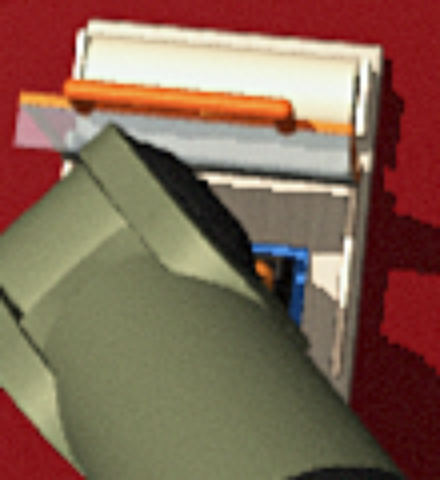

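```bash
python3 - <<'E'
from m import *
yaw=np.radians(-5.95);ux=np.array([np.cos(yaw),np.sin(yaw)]);uy=np.array([-ux[1],ux[0]])
def pr(c,sx,sy,z): return ((proj("side",[*(np.array(c)+sx*ux+sy*uy),z])-[210,180])*5).round(0)
c=(.5164,.1668)
print("tub bottom near corners", pr(c,.029,.052,.0989),pr(c,-.029,.052,.0989),"rim",pr(c,.029,.052,.1489),pr(c,-.029,.052,.1489))
n=(.5146,.168)
print("frame outer top", [pr(n,a*.041,b*.064,.038) for a,b in((1,1),(-1,1),(-1,-1),(1,-1))])
print("inner top near", pr(n,.033,.056,.038),pr(n,-.033,.056,.038),"inner far",pr(n,-.033,-.056,.038),pr(n,.033,-.056,.038))
E
```

```text
tub bottom near corners [288. 365.] [390. 397.] rim [287. 304.] [391. 335.]
frame outer top [array([264., 448.]), array([403., 493.]), array([481., 325.]), array([349., 286.])]
inner top near [283. 442.] [395. 477.] inner far [463. 331.] [356. 300.]
```

```bash
python3 - <<'E'
from m import *
s=cv2.imread('pics/side5.png'); x0,y0,k=255,230,10
im=cv2.resize(s[y0:y0+60,x0:x0+65],None,fx=k,fy=k,interpolation=cv2.INTER_CUBIC)
yaw=np.radians(-5.95);ux=np.array([np.cos(yaw),np.sin(yaw)]);uy=np.array([-ux[1],ux[0]]);n=np.array([.5146,.168])
for h,col in((.033,(0,255,255)),(.041,(0,255,0))):
    w=.056 if h<.04 else .064
    P=np.array([(proj("side",[*(n+a*h*ux+b*w*uy),.038])-[x0,y0]+.5)*k for a,b in((1,1),(-1,1),(-1,-1),(1,-1))])
    cv2.polylines(im,[P.astype(int)],True,col,1)
cv2.imwrite('pics/a14.png',im)
t=cv2.imread('pics/top5.png'); x0,y0,k=185,220,9
im=cv2.resize(t[y0:y0+50,x0:x0+65],None,fx=k,fy=k,interpolation=cv2.INTER_CUBIC)
for h,col in((.033,(0,255,255)),(.041,(0,255,0))):
    w=.056 if h<.04 else .064
    P=np.array([(proj("top",[*(n+a*h*ux+b*w*uy),.038])-[x0,y0]+.5)*k for a,b in((1,1),(-1,1),(-1,-1),(1,-1))])
    cv2.polylines(im,[P.astype(int)],True,col,1)
cv2.imwrite('pics/a15.png',im)
E
```

```text
(no output)
```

View pics/a14.png

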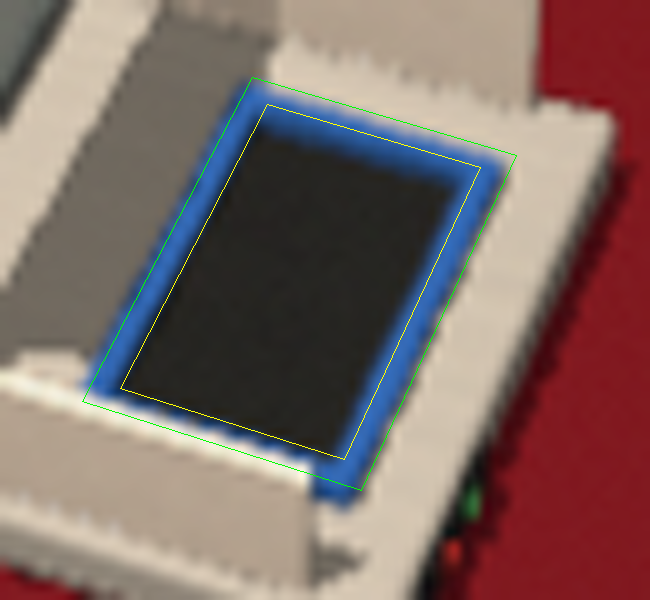

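View pics/a15.png

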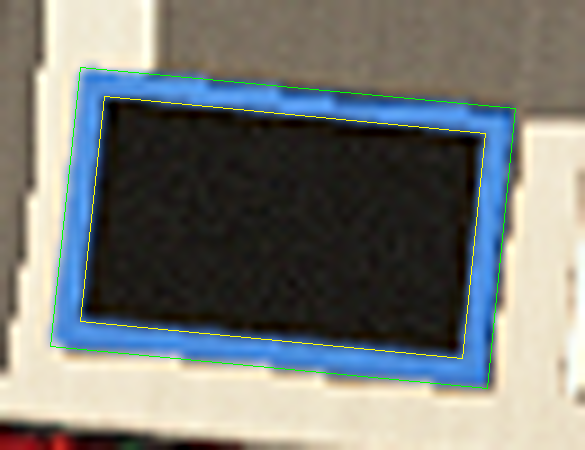

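```bash
python3 - <<'E'
from m import *
s=cv2.imread('pics/s12.png'); x0,y0,k=255,215,10
im=cv2.resize(s[y0:y0+60,x0:x0+65],None,fx=k,fy=k,interpolation=cv2.INTER_CUBIC)
im=np.clip(im.astype(float)*1.6+20,0,255).astype(np.uint8)
yaw=np.radians(-5.82);ux=np.array([np.cos(yaw),np.sin(yaw)]);uy=np.array([-ux[1],ux[0]]);c=np.array([.5164,.1668])
for z in(.0989,.1489):
    P=np.array([(proj("side",[*(c+a*.029*ux+b*.052*uy),z])-[x0,y0]+.5)*k for a,b in((1,1),(-1,1),(-1,-1),(1,-1))])
    cv2.polylines(im,[P.astype(int)],True,(0,255,0),1)
cv2.imwrite('pics/a16.png',im)
E
```

```text
(no output)
```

View pics/a16.png

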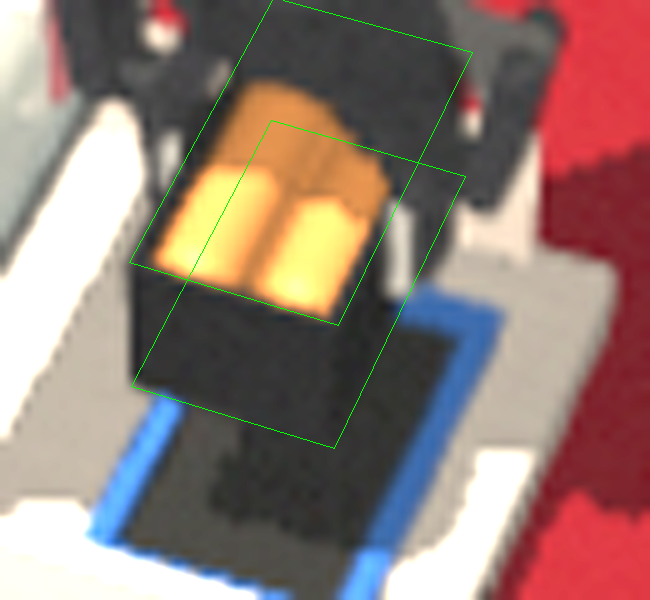

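The tub in the side view matches the pose expected from the TCP to within 1 mm. The 4 mm y gap between views for the frame is mostly the visible outer rail face in the side view. I'll aim for nest (0.515, 0.169), first to just above the rails.

```bash
python3 - <<'E'
from m import *
go(.515,.169,.057,-5.95)
E
```

```text
t 12.2 pos [0.5164 0.1668 0.1116] head -5.82 tilt [ 4.e-04 -0.e+00 -1.e+00] F [-0.1 -0.4 -2.1] w 0.675
shift [ 0.002  -0.0016  0.0546] turn 0.0023
```

step_arm(translation=[[0.001,-0.001,0.015],[0.002,-0.0015,0.03],[0.002,-0.0015,0.043],[0.002,-0.0015,0.053],[0.002,-0.0015,0.053]], turn=[0.002,0.002,0.002,0.002,0.002])

```text
time: 12.7
ee_pos: [0.5142, 0.1692, 0.0568]
ee_rot: [-0.0, 0.743, 0.67, -0.001]
force: [0.1, 0.8, -0.8]
grip_width: 0.672
```

step_arm(translation=[[0,0,0],[0,0,0]], turn=[0,0])

```text
time: 12.9
ee_pos: [0.5151, 0.1695, 0.0585]
ee_rot: [0.0, 0.743, 0.67, 0.0]
force: [0.1, 0.6, -1.2]
grip_width: 0.675
```

```bash
python3 - <<'E'
from m import *
s=vision.snapshot('side');go(.515,.169,.0435,-5.95)
x0,y0,k=255,220,10
im=cv2.resize(s[y0:y0+60,x0:x0+65],None,fx=k,fy=k,interpolation=cv2.INTER_CUBIC)
im=np.clip(im.astype(float)*1.6+20,0,255).astype(np.uint8)
cv2.imwrite('pics/a17.png',im)
E
```

```text
t 12.95 pos [0.5152 0.1694 0.0586] head -5.91 tilt [ 7.e-04  3.e-04 -1.e+00] F [-0.1 -0.5 -1.5] w 0.677
shift [-0.0005 -0.0002  0.0151] turn 0.0007
```

View pics/a17.png

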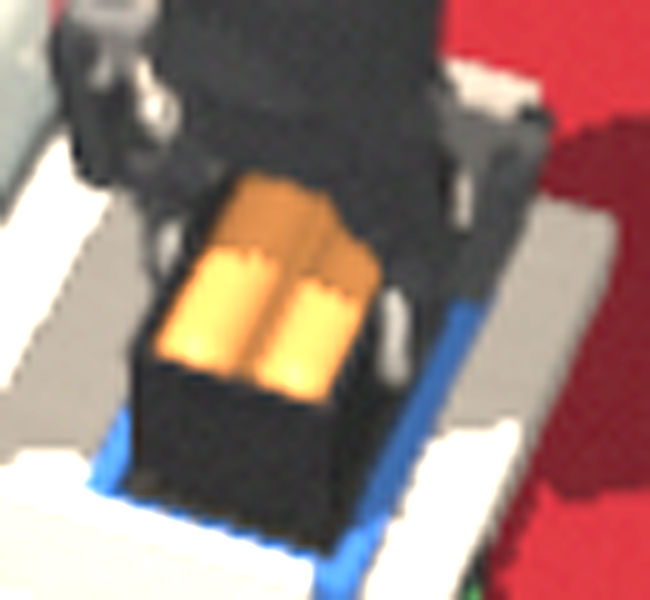

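```bash
python3 - <<'E'
from m import *
yaw=np.radians(-5.95);ux=np.array([np.cos(yaw),np.sin(yaw)]);uy=np.array([-ux[1],ux[0]]);c=np.array([.5152,.1694])
x0,y0,k=255,220,10
for z in(.0459,.038,.030): print(z,[((proj("side",[*(c+a*.029*ux+b*.052*uy),z])-[x0,y0]+.5)*k).round(0) for a,b in((1,1),(-1,1),(-1,-1))])
s=cv2.imread('pics/side5.png')
im=cv2.resize(s[y0:y0+70,x0:x0+65],None,fx=k,fy=k,interpolation=cv2.INTER_CUBIC)
im=np.clip(im.astype(float)*1.5+20,0,255).astype(np.uint8)
for z,col in((.038,(0,255,0)),(.03,(0,0,255))):
    P=np.array([(proj("side",[*(c+a*.029*ux+b*.052*uy),z])-[x0,y0]+.5)*k for a,b in((1,1),(-1,1),(-1,-1),(1,-1))])
    cv2.polylines(im,[P.astype(int)],True,col,1)
cv2.imwrite('pics/a18.png',im[:600])
E
```

```text
0.0459 [array([136., 468.]), array([333., 530.]), array([461., 259.])]
0.038 [array([136., 485.]), array([332., 548.]), array([460., 277.])]
0.03 [array([136., 503.]), array([332., 566.]), array([459., 295.])]
```

View pics/a18.png

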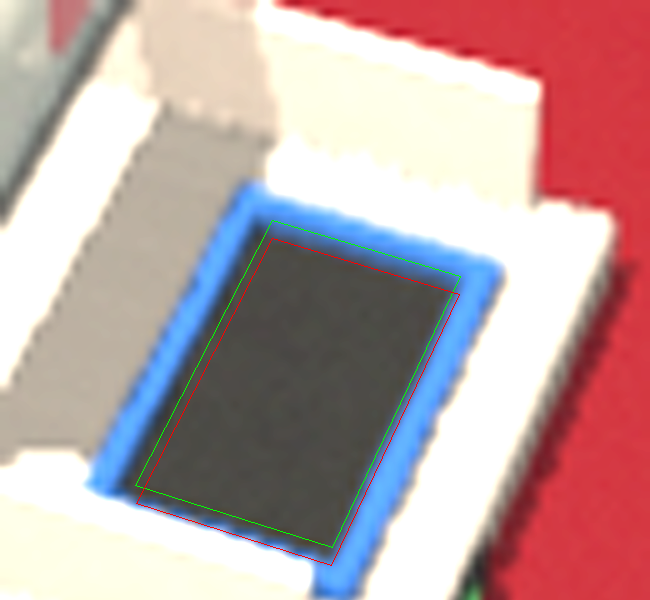

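```bash
python3 - <<'E'
from m import *
go(.516,.170,.0435,-5.95)
E
```

```text
t 12.95 pos [0.5152 0.1694 0.0586] head -5.91 tilt [ 7.e-04  3.e-04 -1.e+00] F [-0.1 -0.5 -1.5] w 0.677
shift [0.0006 0.0007 0.0151] turn 0.0007
```

step_arm(translation=[[0.0006,0.0007,0.002],[0.0006,0.0007,0.004],[0.0006,0.0007,0.006],[0.0006,0.0007,0.008],[0.0006,0.0007,0.01]], turn=[0,0,0,0,0])

```text
time: 13.45
ee_pos: [0.5156, 0.1699, 0.0479]
ee_rot: [-0.0, 0.743, 0.67, -0.0]
force: [0.2, 0.1, -2.0]
grip_width: 0.676
```

step_arm(translation=[[0,0,0.001],[0,0,0.002],[0,0,0.003],[0,0,0.003]], turn=[0,0,0,0])

```text
time: 13.85
ee_pos: [0.5156, 0.1699, 0.045]
ee_rot: [-0.0, 0.743, 0.67, -0.0]
force: [0.3, 0.4, -2.2]
grip_width: 0.674
```

```bash
python3 - <<'E'
from m import *
s=vision.snapshot('side');go(.516,.170,.0435,-5.95)
x0,y0,k=255,220,10
im=cv2.resize(s[y0:y0+60,x0:x0+65],None,fx=k,fy=k,interpolation=cv2.INTER_CUBIC)
im=np.clip(im.astype(float)*1.6+20,0,255).astype(np.uint8)
cv2.imwrite('pics/a19.png',im)
E
```

```text
t 13.9 pos [0.5156 0.1699 0.0451] head -5.9 tilt [-1.e-04  0.e+00 -1.e+00] F [-0.6 -0.2 -1.3] w 0.675
shift [0.0001 0.0004 0.0016] turn 0.0009
```

View pics/a19.png

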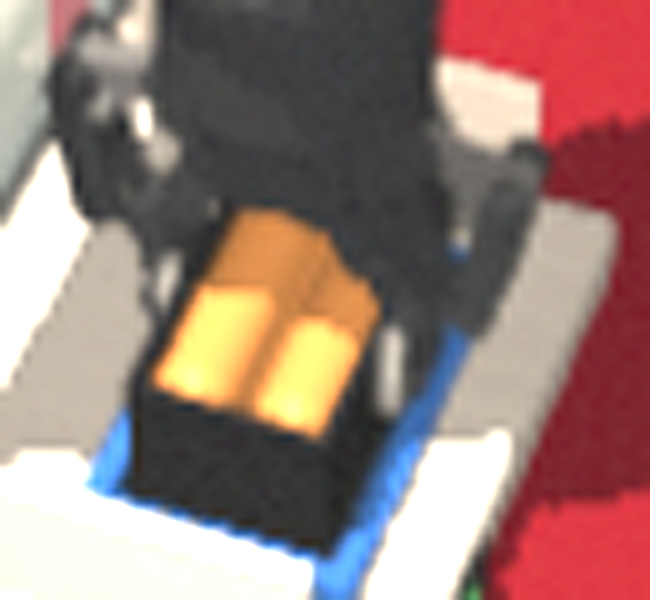

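step_arm(translation=[[0,0,0.001],[0,0,0.0015],[0,0,0.002],[0,0,0.002]], turn=[0,0,0,0])

```text
time: 14.3
ee_pos: [0.5156, 0.1699, 0.0431]
ee_rot: [-0.0, 0.743, 0.67, -0.0]
force: [0.6, -0.1, -2.4]
grip_width: 0.676
```

step_arm(translation=[[0,0,0.0005],[0,0,0.001],[0,0,0.0015],[0,0,0.0015]], turn=[0,0,0,0])

```text
time: 14.7
ee_pos: [0.5157, 0.1699, 0.0426]
ee_rot: [0.0, 0.743, 0.67, 0.0]
force: [-7.8, -3.6, 24.0]
grip_width: 0.672
```

Contact came at TCP 0.0426, exactly the height where the tub sits on the bed. I'll ease off the push and release.

step_arm(translation=[[0,0,-0.0006],[0,0,-0.0008]], turn=[0,0])

```text
time: 14.9
ee_pos: [0.5157, 0.1699, 0.0427]
ee_rot: [0.0, 0.743, 0.67, 0.0]
force: [-2.5, -1.3, 3.9]
grip_width: 0.677
```

step_arm(translation=[[0,0,0],[0,0,0],[0,0,0],[0,0,0]], turn=[0,0,0,0], claw=100)

```text
time: 15.3
ee_pos: [0.5156, 0.1699, 0.0423]
ee_rot: [-0.0, 0.743, 0.67, -0.0]
force: [-0.3, 0.0, 0.3]
grip_width: 0.997
```

step_arm(translation=[[0,0,-0.01],[0,0,-0.03],[0,0,-0.06],[0,0,-0.09],[0,0,-0.12]], turn=[0,0,0,0,0])

```text
time: 15.8
ee_pos: [0.5154, 0.1699, 0.1643]
ee_rot: [-0.0, 0.743, 0.67, 0.0]
force: [0.4, 0.4, -0.4]
grip_width: 1.004
```

```bash
python3 - <<'E'
from m import *
s=vision.snapshot('side');go(.516,.170,.3,-5.95)
x0,y0,k=255,220,10
im=cv2.resize(s[y0:y0+60,x0:x0+65],None,fx=k,fy=k,interpolation=cv2.INTER_CUBIC)
im=np.clip(im.astype(float)*1.6+20,0,255).astype(np.uint8)
cv2.imwrite('pics/a20.png',im)
E
```

```text
t 15.85 pos [0.5172 0.1708 0.1687] head -5.9 tilt [ 0.0052  0.0019 -1.    ] F [2.8 2.  5.7] w 1.0
shift [-0.0006 -0.0004 -0.1313] turn 0.0009
```

View pics/a20.png

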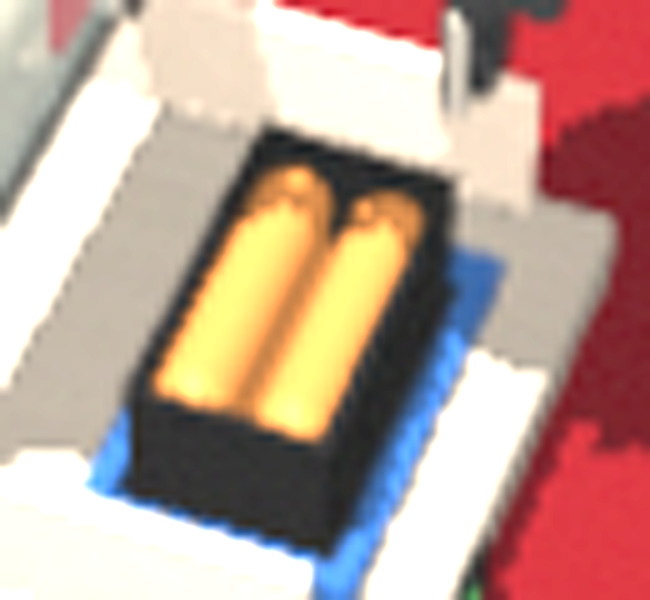

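The tub sits inside the frame, upright and square. Now I'll rise clear and regrip the handle.

step_arm(translation=[[0,0,-0.03],[0,0,-0.07],[0,0,-0.11],[0,0,-0.15],[0,0,-0.18]], turn=[0,0,0,0,0], claw=35)

```text
time: 16.35
ee_pos: [0.5155, 0.1701, 0.3456]
ee_rot: [0.0, 0.742, 0.67, 0.001]
force: [0.7, 0.6, -1.1]
grip_width: 0.348
```

```bash
python3 - <<'E'
from m import *
t=vision.snapshot('top');go(.6237,.1562,.345,-5.95)
cv2.imwrite('pics/top6.png',t)
cv2.imwrite('pics/a21.png',cv2.resize(t[170:290,165:275],None,fx=4,fy=4))
E
```

```text
t 16.4 pos [0.5166 0.1707 0.3495] head -5.9 tilt [ 0.0066  0.0023 -1.    ] F [ 0.1 -0.2  4.5] w 0.353
shift [-0.0034  0.108   0.0052] turn 0.001
```

View pics/a21.png

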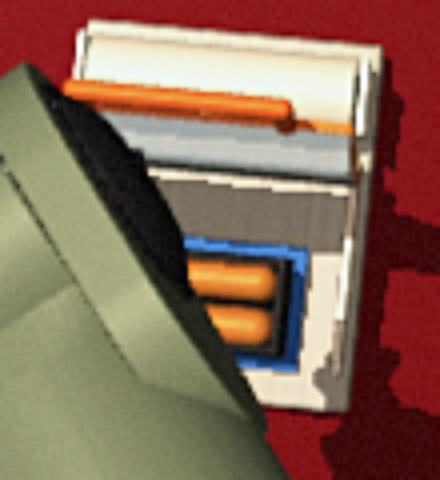

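step_arm(translation=[[-0.001,0.025,0],[-0.002,0.055,0],[-0.003,0.085,0],[-0.003,0.108,0],[-0.003,0.109,0]], turn=[0,0,0,0,0])

```text
time: 16.9
ee_pos: [0.6254, 0.1548, 0.3415]
ee_rot: [-0.0, 0.743, 0.669, -0.0]
force: [-0.6, -0.2, -0.8]
grip_width: 0.351
```

step_arm(translation=[[0,0,0.02],[0,0,0.04],[0,0,0.04],[0,0,0.04]], turn=[0,0,0,0])

```text
time: 17.3
ee_pos: [0.6235, 0.1558, 0.3032]
ee_rot: [-0.0, 0.743, 0.67, 0.0]
force: [1.3, 0.7, 0.7]
grip_width: 0.351
```

```bash
python3 - <<'E'
from m import *
s=vision.snapshot('side');go(.6237,.1562,.251,-5.95)
cv2.imwrite('pics/a22.png',cv2.resize(s[120:270,200:340],None,fx=4,fy=4))
E
```

```text
t 17.35 pos [0.6238 0.1559 0.3036] head -5.89 tilt [ 1.e-03  4.e-04 -1.e+00] F [-0.1  1.   1.6] w 0.348
shift [ 0.0002 -0.0002  0.0526] turn 0.001
```

View pics/a22.png

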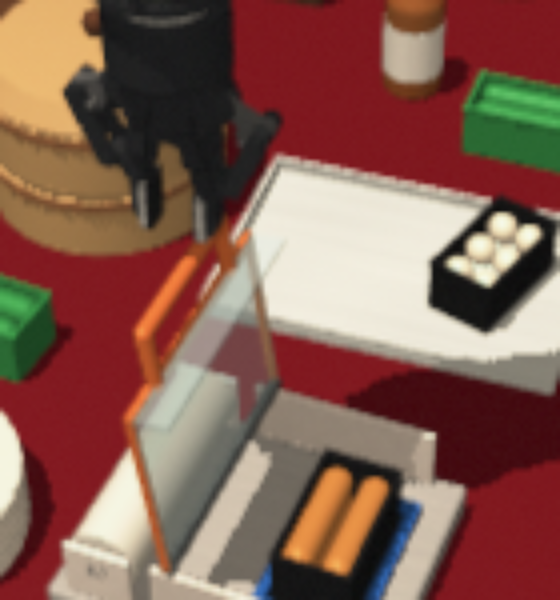

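step_arm(translation=[[0,0,0.015],[0,0,0.03],[0,0,0.044],[0,0,0.052],[0,0,0.052]], turn=[0,0,0,0,0])

```text
time: 17.85
ee_pos: [0.6233, 0.1555, 0.2493]
ee_rot: [-0.0, 0.743, 0.67, -0.001]
force: [-0.5, 0.8, -0.0]
grip_width: 0.353
```

step_arm(translation=[[0,0,0],[0,0,0],[0,0,0],[0,0,0]], turn=[0,0,0,0], claw=0, grip_force=30)

```text
time: 18.25
ee_pos: [0.6227, 0.156, 0.2509]
ee_rot: [-0.001, 0.742, 0.67, -0.001]
force: [-9.6, -0.8, 3.5]
grip_width: 0.122
```

```bash
python3 - <<'E'
from m import *
s=vision.snapshot('side');go(.6237,.1562,.251,-5.95)
cv2.imwrite('pics/a23.png',cv2.resize(s[120:270,200:340],None,fx=4,fy=4))
for a in np.linspace(1.7,0,25): print(round(a,3),'dy',round(.18*(np.cos(1.7)-np.cos(a)),4),'dz',round(-.18*(np.sin(a)-np.sin(1.7)),4))
E
```

```text
t 18.3 pos [0.6228 0.1559 0.2509] head -5.88 tilt [-1.7e-03 -2.0e-04 -1.0e+00] F [-10.3  -0.6   1.9] w 0.127
shift [ 0.0004  0.0009 -0.0001] turn 0.0012
1.7 dy 0.0 dz -0.0
1.629 dy -0.0127 dz -0.0012
1.558 dy -0.0254 dz -0.0015
1.488 dy -0.0382 dz -0.0009
1.417 dy -0.0508 dz 0.0006
1.346 dy -0.0633 dz 0.003
1.275 dy -0.0757 dz 0.0063
1.204 dy -0.0877 dz 0.0105
1.133 dy -0.0994 dz 0.0155
1.062 dy -0.1108 dz 0.0213
0.992 dy -0.1217 dz 0.0279
0.921 dy -0.1321 dz 0.0352
0.85 dy -0.142 dz 0.0433
0.779 dy -0.1513 dz 0.052
0.708 dy -0.1599 dz 0.0614
0.638 dy -0.1678 dz 0.0714
0.567 dy -0.1751 dz 0.0819
0.496 dy -0.1815 dz 0.0929
0.425 dy -0.1872 dz 0.1043
0.354 dy -0.192 dz 0.1161
0.283 dy -0.196 dz 0.1282
0.212 dy -0.1991 dz 0.1405
0.142 dy -0.2014 dz 0.1531
0.071 dy -0.2027 dz 0.1658
0.0 dy -0.2032 dz 0.1785
```

View pics/a23.png

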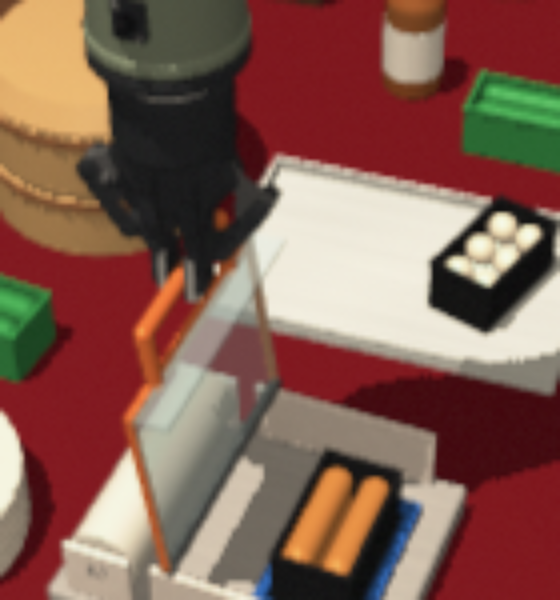

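step_arm(translation=[[0,-0.0075,-0.0005],[0,-0.0195,-0.0012],[0,-0.0325,-0.0012],[0,-0.046,-0.0002],[0,-0.059,0.0018]], turn=[0,0,0,0,0])

```text
time: 18.8
ee_pos: [0.5653, 0.162, 0.2498]
ee_rot: [0.001, 0.743, 0.67, 0.001]
force: [3.7, -0.6, 3.1]
grip_width: 0.126
```

```bash
python3 - <<'E'
from m import *
go(.6228,.156,.251,-5.95)
E
```

```text
t 18.8 pos [0.5653 0.162  0.2498] head -5.92 tilt [ 3.3e-03  7.0e-04 -1.0e+00] F [ 3.7 -0.6  3.1] w 0.126
shift [-0.      0.0578 -0.001 ] turn 0.0006
```

step_arm(translation=[[0,-0.012,0.0025],[0,-0.0245,0.0065],[0,-0.037,0.0115],[0,-0.0495,0.0175],[0,-0.062,0.025]], turn=[0,0,0,0,0])

```text
time: 19.3
ee_pos: [0.5036, 0.1684, 0.2245]
ee_rot: [0.001, 0.743, 0.67, 0.001]
force: [1.1, 1.3, 4.5]
grip_width: 0.123
```

```bash
python3 - <<'E'
from m import *
go(.6228,.156,.251,-5.95)
E
```

```text
t 19.3 pos [0.5036 0.1684 0.2245] head -5.92 tilt [ 3.e-03  7.e-04 -1.e+00] F [1.1 1.3 4.5] w 0.123
shift [ 0.      0.1199 -0.0261] turn 0.0006
```

step_arm(translation=[[0,-0.0115,0.0083],[0,-0.0218,0.0166],[0,-0.0312,0.0254],[0,-0.0398,0.0348],[0,-0.0477,0.0448]], turn=[0,0,0,0,0])

```text
time: 19.8
ee_pos: [0.4555, 0.1734, 0.1785]
ee_rot: [0.0, 0.743, 0.67, 0.0]
force: [2.2, 1.6, 1.7]
grip_width: 0.125
```

```bash
python3 - <<'E'
from m import *
s=vision.snapshot('side');go(.6228,.156,.251,-5.95)
cv2.imwrite('pics/a24.png',cv2.resize(s[150:300,200:340],None,fx=4,fy=4))
E
```

```text
t 19.85 pos [0.4542 0.1734 0.177 ] head -5.86 tilt [-9.e-04  2.e-04 -1.e+00] F [ 3.6  4.3 -8.4] w 0.127
shift [-1.000e-04  1.695e-01 -7.410e-02] turn 0.0016
```

View pics/a24.png

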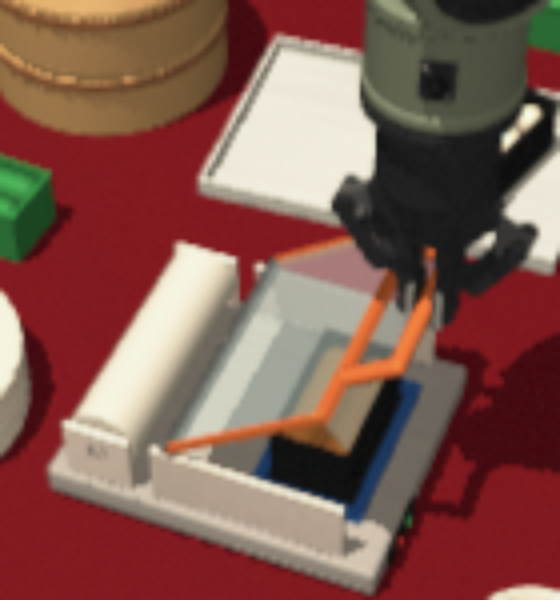

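step_arm(translation=[[0,-0.006,0.0085],[0,-0.012,0.0185],[0,-0.017,0.0285],[0,-0.021,0.0385],[0,-0.0245,0.048]], turn=[0,0,0,0,0])

```text
time: 20.35
ee_pos: [0.4307, 0.1758, 0.1298]
ee_rot: [-0.0, 0.742, 0.67, -0.0]
force: [-2.1, 4.2, 4.3]
grip_width: 0.131
```

```bash
python3 - <<'E'
from m import *
go(.6228,.156,.251,-5.95)
E
```

```text
t 20.35 pos [0.4307 0.1758 0.1298] head -5.88 tilt [-0.001  0.    -1.   ] F [-2.1  4.2  4.3] w 0.131
shift [-0.      0.193  -0.1214] turn 0.0012
```

step_arm(translation=[[0,-0.002,0.0085],[0,-0.004,0.017],[0,-0.0055,0.025],[0,-0.007,0.0325],[0,-0.008,0.039]], turn=[0,0,0,0,0])

```text
time: 20.85
ee_pos: [0.4219, 0.1767, 0.0906]
ee_rot: [-0.001, 0.742, 0.67, -0.001]
force: [-8.5, 5.1, 3.5]
grip_width: 0.125
```

```bash
python3 - <<'E'
from m import *
go(.6228,.156,.251,-5.95)
E
```

```text
t 20.85 pos [0.4219 0.1767 0.0906] head -5.85 tilt [-2.6e-03 -3.0e-04 -1.0e+00] F [-8.5  5.1  3.5] w 0.125
shift [-2.000e-04  2.016e-01 -1.609e-01] turn 0.0018
```

step_arm(translation=[[0,-0.001,0.004],[0,-0.0015,0.008],[0,-0.002,0.011],[0,-0.002,0.0135],[0,-0.002,0.0155]], turn=[0,0,0,0,0])

```text
time: 21.35
ee_pos: [0.4208, 0.1768, 0.0757]
ee_rot: [-0.0, 0.742, 0.67, -0.0]
force: [-6.0, 5.1, 2.8]
grip_width: 0.126
```

```bash
python3 - <<'E'
from m import *
s=vision.snapshot('side');go(.6228,.156,.251,-5.95)
cv2.imwrite('pics/a25.png',cv2.resize(s[180:300,200:340],None,fx=4,fy=4))
E
```

```text
t 21.4 pos [0.4208 0.1768 0.0755] head -5.87 tilt [-0.0013  0.     -1.    ] F [-4.4  4.7 -1.4] w 0.126
shift [-1.000e-04  2.029e-01 -1.758e-01] turn 0.0014
```

View pics/a25.png

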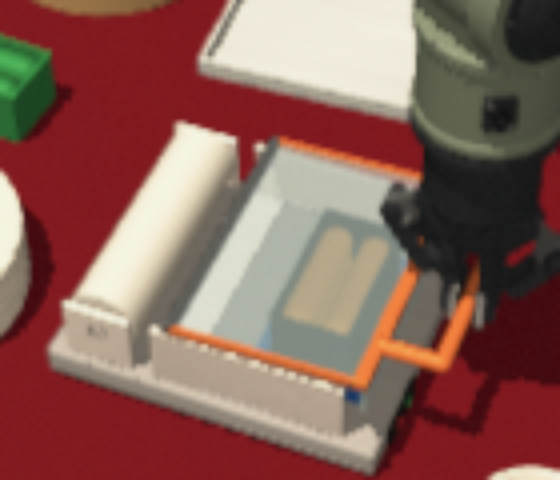

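Nearly shut. I'll make the last few millimetres in 1 mm steps and watch the force.

step_arm(translation=[[0,0,0.001],[0,0,0.002],[0,0,0.003],[0,0,0.003]], turn=[0,0,0,0])

```text
time: 21.8
ee_pos: [0.4207, 0.1768, 0.0727]
ee_rot: [-0.0, 0.742, 0.67, -0.001]
force: [-5.8, 5.7, -2.2]
grip_width: 0.129
```

step_arm(translation=[[0,0,0.0005],[0,0,0.001],[0,0,0.0015],[0,0,0.0015]], turn=[0,0,0,0])

```text
time: 22.2
ee_pos: [0.4206, 0.1768, 0.0712]
ee_rot: [-0.001, 0.742, 0.67, -0.001]
force: [-5.9, 4.8, 0.8]
grip_width: 0.123
```

step_arm(translation=[[0,0,0.0005],[0,0,0.001],[0,0,0.0015],[0,0,0.002]], turn=[0,0,0,0])

```text
time: 22.6
ee_pos: [0.4207, 0.1768, 0.0693]
ee_rot: [-0.0, 0.742, 0.67, -0.001]
force: [-7.3, 5.3, 2.2]
grip_width: 0.13
```

```bash
python3 - <<'E'
from m import *
s=vision.snapshot('side');go(.6228,.156,.251,-5.95)
cv2.imwrite('pics/side7.png',s)
cv2.imwrite('pics/a26.png',cv2.resize(s[200:290,250:340],None,fx=6,fy=6,interpolation=cv2.INTER_CUBIC))
E
```

```text
t 22.65 pos [0.4206 0.1768 0.0692] head -5.87 tilt [-0.0015 -0.     -1.    ] F [-6.4  5.8  1.4] w 0.126
shift [-1.000e-04  2.030e-01 -1.821e-01] turn 0.0014
```

View pics/a26.png

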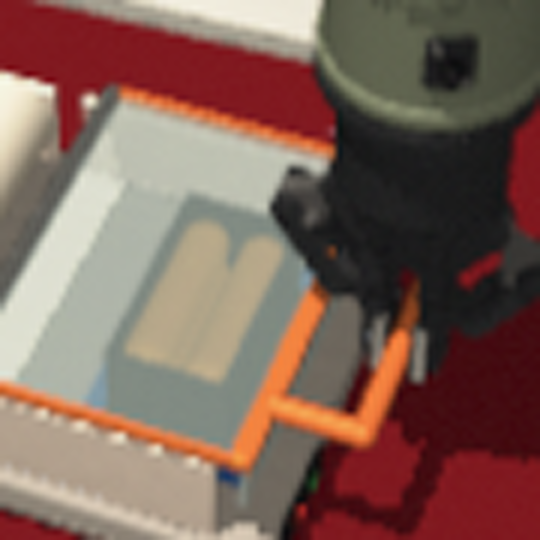

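step_arm(translation=[[0,0,0.001],[0,0,0.002],[0,0,0.003],[0,0,0.003]], turn=[0,0,0,0])

```text
time: 23.05
ee_pos: [0.4207, 0.1769, 0.067]
ee_rot: [-0.0, 0.742, 0.67, -0.0]
force: [-12.1, 3.4, 25.7]
grip_width: 0.128
```

```bash
python3 - <<'E'
from m import *
s=vision.snapshot('side');go(.6228,.156,.251,-5.95)
cv2.imwrite('pics/side8.png',s)
cv2.imwrite('pics/a27.png',cv2.resize(s[200:290,250:340],None,fx=6,fy=6,interpolation=cv2.INTER_CUBIC))
def orange(im):
    h=cv2.cvtColor(im,cv2.COLOR_BGR2HSV); m=((h[...,0]<16)&(h[...,0]>5)&(h[...,1]>170)&(h[...,2]>150))
    m=m[255:290,285:320]; ys,xs=np.nonzero(m); return ys.max()+255, xs[ys==ys.max()].mean()+285, np.sort(ys)[-15:].mean()+255
for n in("side0","side7","side8"): print(n,orange(cv2.imread(f"pics/{n}.png")))
E
```

```text
t 23.1 pos [0.4207 0.1769 0.067 ] head -5.86 tilt [-7.e-04 -2.e-04 -1.e+00] F [-12.3   3.8  27.2] w 0.124
shift [-2.000e-04  2.031e-01 -1.841e-01] turn 0.0016
side0 (np.int64(276), np.float64(290.0), np.float64(274.46666666666664))
side7 (np.int64(277), np.float64(289.5), np.float64(276.0))
side8 (np.int64(278), np.float64(290.0), np.float64(276.3333333333333))
```

View pics/a27.png

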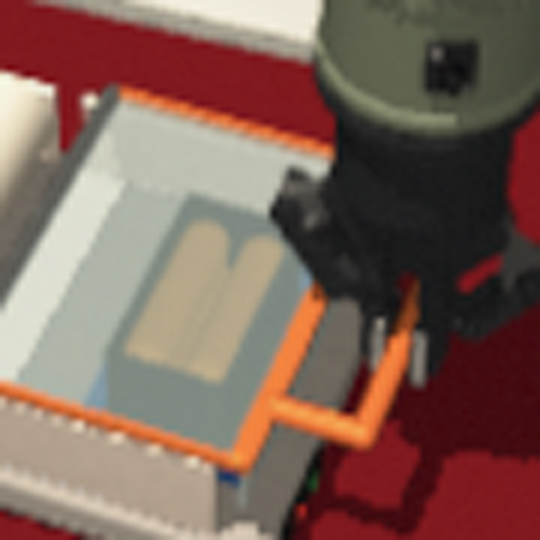

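A clear stop, with the upward force rising to 26 N: the guard is shut. Release and retract straight up.

step_arm(translation=[[0,0,0],[0,0,0],[0,0,0],[0,0,0]], turn=[0,0,0,0], claw=35)

```text
time: 23.5
ee_pos: [0.4215, 0.1763, 0.0666]
ee_rot: [-0.0, 0.743, 0.67, -0.0]
force: [0.6, -0.2, 0.2]
grip_width: 0.35
```

step_arm(translation=[[0,0,-0.01],[0,0,-0.03],[0,0,-0.06],[0,0,-0.1],[0,0,-0.14]], turn=[0,0,0,0,0])

```text
time: 24.0
ee_pos: [0.421, 0.1766, 0.2088]
ee_rot: [-0.0, 0.742, 0.67, -0.0]
force: [1.5, -0.9, 0.3]
grip_width: 0.346
```

step_arm(translation=[[-0.02,0,-0.02],[-0.05,0,-0.03],[-0.09,0.01,-0.03],[-0.13,0.02,-0.03],[-0.17,0.03,-0.03]], turn=[0,0,0,0,0])

```text
time: 24.5
ee_pos: [0.4338, 0.0029, 0.2377]
ee_rot: [0.0, 0.742, 0.67, 0.0]
force: [1.5, 0.6, -0.2]
grip_width: 0.351
```

step_arm(translation=[[-0.03,0,0],[-0.06,0,0],[-0.09,0,0],[-0.09,0,0],[-0.09,0,0]], turn=[0,0,0,0,0])

```text
time: 25.0
ee_pos: [0.4246, -0.0852, 0.2373]
ee_rot: [0.0, 0.743, 0.669, 0.0]
force: [0.2, 0.2, -0.6]
grip_width: 0.348
```

```bash
python3 - <<'E'
from m import *
s=vision.snapshot('side');t=vision.snapshot('top');go(.4,0,.25,-5.95)
cv2.imwrite('pics/side9.png',s);cv2.imwrite('pics/top9.png',t)
a=cv2.resize(t[175:295,165:275],(367,400));b=cv2.resize(s[190:300,200:330],(433,366)); b=cv2.copyMakeBorder(b,0,34,0,0,0)
cv2.imwrite('pics/a28.png',np.hstack([a,b]))
E
```

```text
t 25.1 pos [ 0.4248 -0.0843  0.2371] head -5.85 tilt [ 4.e-04  3.e-04 -1.e+00] F [-1.3  0.5 -0.3] w 0.355
shift [ 0.0813 -0.0333 -0.0128] turn 0.0018
```

View pics/a28.png

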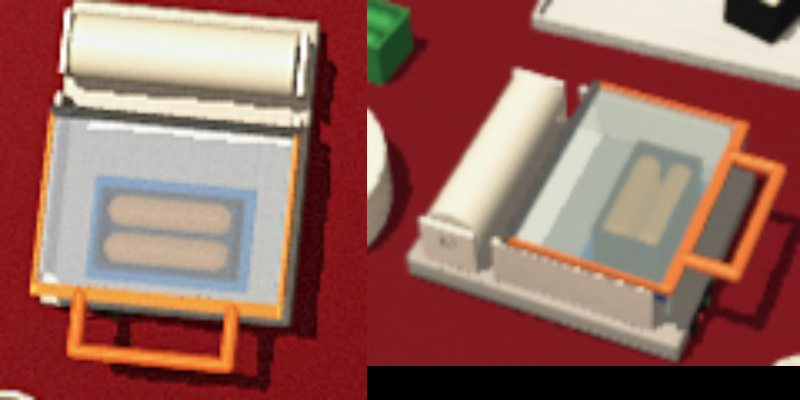

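View pics/side9.png

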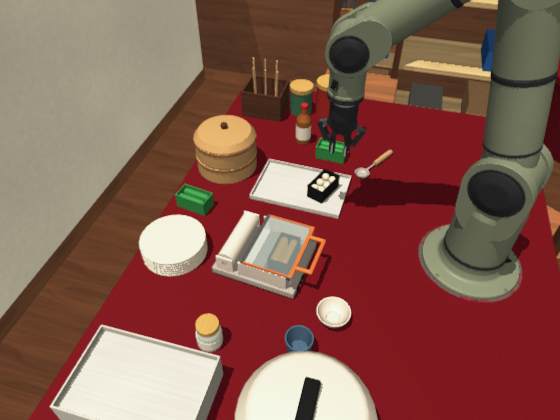

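```bash
python3 - <<'E'
from m import *
def bar(n,box):
    im=cv2.imread(f"pics/{n}.png");h=cv2.cvtColor(im,cv2.COLOR_BGR2HSV); m=((h[...,0]<16)&(h[...,0]>5)&(h[...,1]>170)&(h[...,2]>150)).astype(np.uint8)*255
    return sub(m,*box)
for a in(0,9):
    m=bar(f"side{a}",(225,210,335,290)); ys,xs=np.nonzero(m); P=np.c_[xs,ys]
    # line extreme along image dir perpendicular to bar
    print(a,"rightmost col",xs.max(),"elbow lowest of cols>=305",ys[xs>=305].max(), "far elbow top of cols>=315",ys[xs>=315].min(),"mean bar",P[(xs>=312)].mean(0).round(2))
yaw=np.radians(-5.95);ux=np.array([np.cos(yaw),np.sin(yaw)]);n=np.array([.515,.1685])
for a in(0,.04,.06): print(a,proj("side",[*(n+ux*(.085-.18*np.cos(a))),.0875+.18*np.sin(a)]))
im=cv2.imread("pics/side9.png");cv2.imwrite("pics/a29.png",cv2.resize(im[200:300,205:335],None,fx=6,fy=6,interpolation=cv2.INTER_CUBIC))
E
```

```text
0 rightmost col 325 elbow lowest of cols>=305 271 far elbow top of cols>=315 234 mean bar [317.22 246.14]
9 rightmost col 325 elbow lowest of cols>=305 274 far elbow top of cols>=315 236 mean bar [317.13 248.58]
0 [317.92322054 255.60365748]
0.04 [318.03599538 253.87511127]
0.06 [318.05427511 252.99508205]
```

View pics/a29.png

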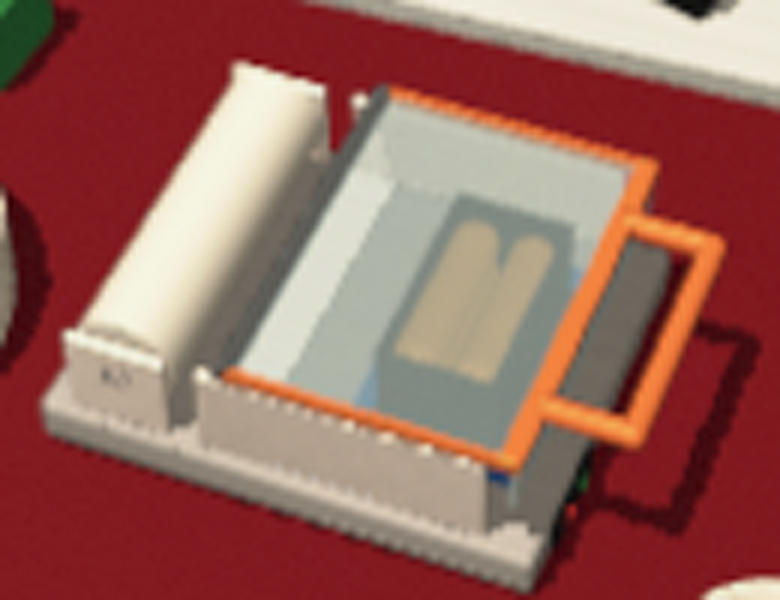

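```bash
python3 -c "
from rig import r
print(r.sign_off())"
```

```text
the job is handed in; nothing more can be done
None
```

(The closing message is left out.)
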